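# Clear the lid and air the cutlery box

### The arm

A 7-joint arm with a two-finger parallel gripper is mounted at the origin on a cart in front of the work surface, level with it; the furniture and walls round the work are solid. World frame = base frame: x ahead of the robot, y to its left, z up, the work surface at z = 0. Lengths are in m, angles in rad, forces in N, time in s.
With the tool pointing down it reaches from about 0.4 to 0.85 m from the base axis. Payload 10.4 kg.
Tool frame: the origin (TCP) lies at the very end of the fingers, on their centre line; the grasp point (between the pads) lies 19 mm behind it; y points along the fingers, x is the direction in which the jaws open and shut, and the axes are right-handed (so a half turn about y gives the same grasp; the last joint's range is limited). The gripper opens to 87 mm and grips with 3 to 60 N. Pads are 19 mm wide; open, the fingers measure 117 mm over their backs; the gripper's body (75 mm by 190 mm) begins 51 mm behind the grasp point.
Start: joints at [-1.267, 0.332, -0.065, 1.46, 0.022, 1.35, -0.088], TCP at [0.201, 0.592, 0.223] pointing down, gripper open.
Joint ranges: [-2.6, 2.6], [-0.5, 2.12], [-1.47, 1.34], [0.16, 2.42], [-1.27, 4.41], [0.06, 2.06], [-2.6, 2.6]. Speed limits (rad/s): [2.22, 2.22, 2.79, 2.79, 3.14, 3.14, 3.14].

### API

Orientations are given as a unit quaternion [x, y, z, w].
In Python, from bench import readout, vision, r gives the robot as it stands.
- The arm moves only by the tool arm_command, never from a script. Its argument "targets" is a list that holds one entry, the list of rows, each a list of 6 numbers: the shift along the tool's x, y, z in m, then the turn, a rotation vector about the tool's x, y, z in degrees. A call has 1 to 12 rows; each row shifts and turns the commanded pose from where the row before left it, along the tool's axes as they then stand; what a row does not reach is not made up. A row lasts 1/12 s, in which the tool goes at most 41.7 mm and 7.16 degrees, less where a joint would pass 70% of its speed; a pose out of reach is approached as far as the arm can. A call is refused whole if a number of a shift passes 0.0417 or a number of a turn 7.16, either way. A call with a gripper value outside its range is refused whole. "hand" is the opening, from 0 (shut) to 1 (fully open), set as the call begins (left out, the last holds). The fingers move at their own pace and stop on an object; "grip_force" is the grip in N (left out, the last holds). Time passes only in rows, so rows that do not move let the fingers close. It gives the time, the measured TCP pose, the force and the opening at its end, in the units of the state.
- readout.read_state(): the state, without advancing time (a new reading comes with each control period).
- vision.camera(name): name is "scene" or "top" or "wrist"; returns a dict with "pixels" (400x640x3 uint8, blue, green, red), "fovy" (degrees; the focal length in pixels is half the picture's height over the tangent of half this angle, whatever the lens; pixels are square), "cx", "cy" (the principal point, pixels), "D" ([k1, k2, p1, p2, k3] as OpenCV has them; the pictures are not rectified), "R" (3x3) and "t" (3): a world point X has camera coordinates R X + t; the wrist camera has in their place "mount" (4x4, takes a point from camera to tool coordinates, whose origin is the TCP and whose axes are the tool frame's). Camera axes: x right, y down, z forward; pixel columns grow to the right and rows downward; lengths in m; the calibration is good to about 2 mm. A picture is of the moment at which its call begins: read the wrist's pose just before it. There is no depth.
- r.close_job(): hands the job in, once; it reports no verdict.
The state is a dict: "time": time; "joint_positions": joint angles; "joint_vel": joint speeds; "joint_torque": joint torques, N m; "ee_pos": TCP position; "eef_rot": TCP orientation; "ft_force": force on the tool from outside, world axes, zero at the start; "torque": the same for the moment, N m; "width": finger opening in m.
Only numpy, scipy, OpenCV 4.12 (cv2) and the standard library are available. Lean on these libraries where they do the work, as an engineer would, in place of code of your own. Each camera call takes 0.05 s, during which the arm holds its last target.

### The job

The cutlery in the wooden box is still damp and the box should stand ajar to air. First take the shaker that someone left on its lid, under the shelf, and set it down gently, standing, in the white spice tray, keeping it upright all the way; then raise the stiff lid by its handle to 35 degrees and leave it standing there by itself. Do not disturb the white-lidded jar, the green tub or the things on the shelf.

Things in the scene. Friction and masses are not known exactly. Their poses are not given: they have to be found in the camera images.
- cutlery_box: Fixed wooden cutlery box, 185 (x) x 250 (y) x 44 mm, lid shut at the start. Origin: on its underside on the worktop, midway across, 100 mm behind its front face; x points from its front (robot side) to its hinge side, y to the left, z up. With the lid shut the top of the lid is 55 mm over the worktop.
- lid (a joint): Angle of the lid in rad: 0 shut, grows as its front edge rises, stop at 1.5; 35 degrees is 0.611. Stiff friction hinge (about 0.6 N m, plus up to 0.3 N m of lid weight: about 4 to 6 N at the handle); the lid stays where it is left. The flat light wooden lid is 189 (front to back) x 254 x 10 mm, 0.35 kg.
- lid_hinge (a point): Middle of the hinge line, on the lid's underside at its rear edge, 87.5 mm behind (+x of) the box's origin and 45 mm over the worktop. Axes as the box's when shut; the lid turns about y.
- lid_handle (a point): Middle of the round steel bar of the lid's bow handle: bar of 10 mm diameter along y, free length about 80 mm, on two posts at its ends. From the hinge it lies 172 mm towards the front and 40 mm up (lid frame, x = -172, z = 40), so the bar's centre is 30 mm above the lid's top face, which leaves 25 mm free under the bar. Its frame turns with the lid: z stands square on the lid.
- shelf: Dark wooden fixed shelf astride the box's rear; same origin and axes as the box. Board x = 30 to 115, y = -165 to 165 mm, underside 285, top 300 mm up; side panels 14 mm thick at y = +-153, x = 37 to 112; thin rod at the back (x = 106, z = 100). The shaker stands 20 to 35 mm behind the board's front edge: a gripper pointing straight down hits the board; come from the front, tilted 27 to 45 degrees.
- shaker: Upright round white shaker with a blue-printed label, 43 mm diameter, 105 mm high, 70 to 140 g, loose, on the closed lid at the start. Origin: centre of its underside; z up along it. Straight side to grasp from 0 to 90 mm.
- spice_tray: Fixed shallow white tray, 220 (x) x 150 (y) mm outside, walls 6 mm thick, rim 18 mm high, inner floor 6 mm over the worktop. Origin: centre of its underside. It stands to the left or to the right of the box.
- tray_spot (a point): Free place in the tray on its inner floor, 40 mm from the tray's centre along its -x axis, away from the white-lidded jar. The shaker may stand anywhere in the tray.
- white_lid_jar: Bystander: loose jar, 62 mm diameter, 98 mm high, standing in the tray about 65 mm from its centre along +x. Origin: centre of underside.
- green_tub: Bystander: loose open green plastic tub, 115 x 159 x 52 mm, on the other side of the box from the tray. Origin: centre of underside.
- orange_jar: Bystander: loose orange jar with pink lid, 78 mm diameter, 65 mm high, on top of the shelf. Origin: centre of underside.
- steel_bowl: Bystander: loose small steel bowl, 80 mm diameter, 34 mm high, on top of the shelf. Origin: centre of underside.
Not all that is in view belongs to the job. Of the things that look like the shaker, the smallest one is meant.

How it is judged:
By the outcome, as a careful person would: the job done as asked, in the order asked, and still so for the second after the job is handed in, with the robot touching nothing.
It also fails if it takes over 59 s, if anything falls off the work surface, if the arm or the gripper's body presses on something with over 40 N, if the wrist force passes 120 N, or if a joint passes its speed limit or range.

## Working session

There is one attempt and no reset: what is moved stays moved. The work goes in short steps, Python scripts to look and compute and a tool call to move; the robot and the scene stay as the last step left them, time stands still between calls to the robot, and variables do not carry over. Pictures are saved under pics/ and viewed, and the job is handed in when it is done.

Besides the shell and the picture viewer there is one more tool, called after "Call:" as name(argument=value, ...) on one line, values as JSON. arm_command: Moves the arm, as the interface text tells. Its arguments: {"type":"object","properties":{"targets":{"type":"array","items":{"type":"array","items":{"type":"array","items":{"type":"number"}}}},"hand":{"type":"number"},"grip_force":{"type":"number"}},"required":["targets"]}

```bash
ls; mkdir -p pics; python3 - <<'E'
from bench import readout, vision, r
import cv2
s=readout.read_state(); print(s)
for n in ["scene","top","wrist"]:
    c=vision.camera(n); cv2.imwrite(f"pics/{n}0.png",c["pixels"])
    print(n,{k:v for k,v in c.items() if k!="pixels"})
E
```

```text
pics
{'time': 0.0, 'joint_positions': array([-1.26660062,  0.33285227, -0.06470597,  1.46093662,  0.02161823,
        1.34988134, -0.08848735]), 'joint_vel': array([-7.79826988e-06,  1.11509963e-03,  1.43985159e-03, -1.30402658e-03,
        1.39967950e-03,  2.22716328e-04,  4.85214716e-05]), 'joint_torque': array([-6.25964785e-04, -6.23229289e+01,  2.44141195e-02, -3.89921057e+01,
       -6.14028960e-02,  3.93969007e-02,  1.56689148e-04]), 'ee_pos': array([0.20051726, 0.59156124, 0.22176844]), 'eef_rot': array([ 0.57497392,  0.41163669, -0.41239644, -0.57436   ]), 'ft_force': array([-0.46089709, -0.10946759,  1.24168968]), 'torque': array([ 0.03111194, -0.10503209,  0.03215144]), 'width': 0.08692225694084096}
scene {'fovy': 47.94551254384993, 'cx': 320.96072071134716, 'cy': 203.36038955353868, 'D': array([-0.08016463,  0.        ,  0.        ,  0.        ,  0.        ]), 'R': array([[ 0.40154527, -0.91562811, -0.01966098],
       [-0.66745532, -0.2778754 , -0.69086081],
       [ 0.62710828,  0.29053471, -0.72272041]]), 't': array([-0.20504205,  0.5156751 ,  1.29199141])}
top {'fovy':
[... 165 characters left out ...]
36469519, -0.93111825,  0.00402617],
       [-0.86261728,  0.33623089, -0.37794207],
       [ 0.35055504, -0.1413067 , -0.92582049]]), 't': array([0.22484469, 0.56183446, 1.39683037])}
wrist {'fovy': 63.444266005031096, 'cx': 314.93775640948905, 'cy': 202.7762603955597, 'D': array([-0.06568842,  0.        ,  0.        ,  0.        ,  0.        ]), 'mount': array([[ 9.99999825e-01,  5.51145336e-04,  2.17329730e-04,
        -6.17149415e-05],
       [-5.09480631e-05, -2.85474245e-01,  9.58386380e-01,
        -1.62531112e-01],
       [ 5.90252224e-04, -9.58386223e-01, -2.85474167e-01,
         7.86201856e-02],
       [ 0.00000000e+00,  0.00000000e+00,  0.00000000e+00,
         1.00000000e+00]])}
```

View pics/scene0.png

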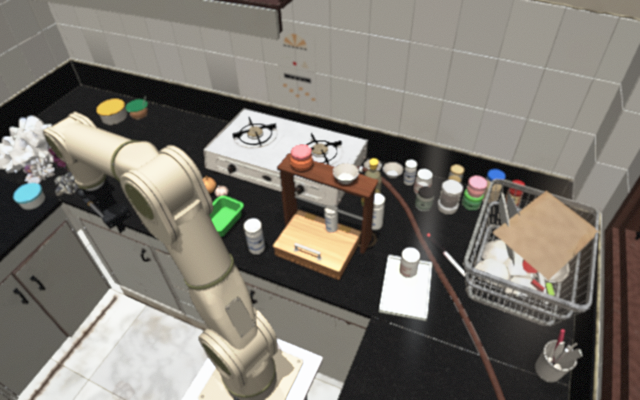

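View pics/top0.png

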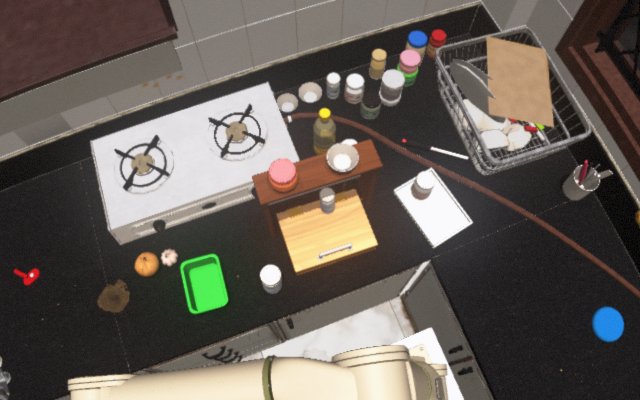

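View pics/wrist0.png

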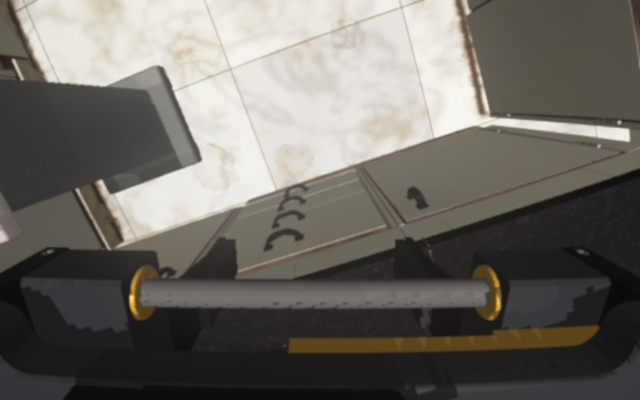

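```bash
cat > h.py <<'E'
import numpy as np, cv2
from scipy.spatial.transform import Rotation as Ro
def K(c):
    h=c["pixels"].shape[0] if "pixels" in c else 400
    f=h/2/np.tan(np.radians(c["fovy"])/2)
    return np.array([[f,0,c["cx"]],[0,f,c["cy"]],[0,0,1.]])
def RT(c,s=None):
    if "R" in c: return np.array(c["R"]),np.array(c["t"])
    T=np.eye(4);T[:3,:3]=Ro.from_quat(s["eef_rot"]).as_matrix();T[:3,3]=s["ee_pos"]
    W=np.linalg.inv(T@c["mount"]); return W[:3,:3],W[:3,3]
def ray(c,uv,s=None):
    R,t=RT(c,s)
    p=cv2.undistortPoints(np.array([[uv]],float),K(c),c["D"])[0,0]
    d=R.T@np.array([p[0],p[1],1]); return -R.T@t,d/np.linalg.norm(d)
def onz(c,uv,z,s=None):
    o,d=ray(c,uv,s); return o+d*(z-o[2])/d[2]
def proj(c,X,s=None):
    R,t=RT(c,s)
    return cv2.projectPoints(np.atleast_2d(np.array(X,float)),cv2.Rodrigues(R)[0],t,K(c),c["D"])[0][:,0]
E
python3 - <<'E'
import cv2
a=cv2.imread('pics/scene0.png');b=cv2.imread('pics/top0.png')
cv2.imwrite('pics/s_crop.png',cv2.resize(a[135:325,235:445],None,fx=3.5,fy=3.1,interpolation=cv2.INTER_CUBIC))
cv2.imwrite('pics/t_crop.png',cv2.resize(b[130:300,240:480],None,fx=3.3,fy=3.3,interpolation=cv2.INTER_CUBIC))
E
```

```text
(no output)
```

View pics/s_crop.png

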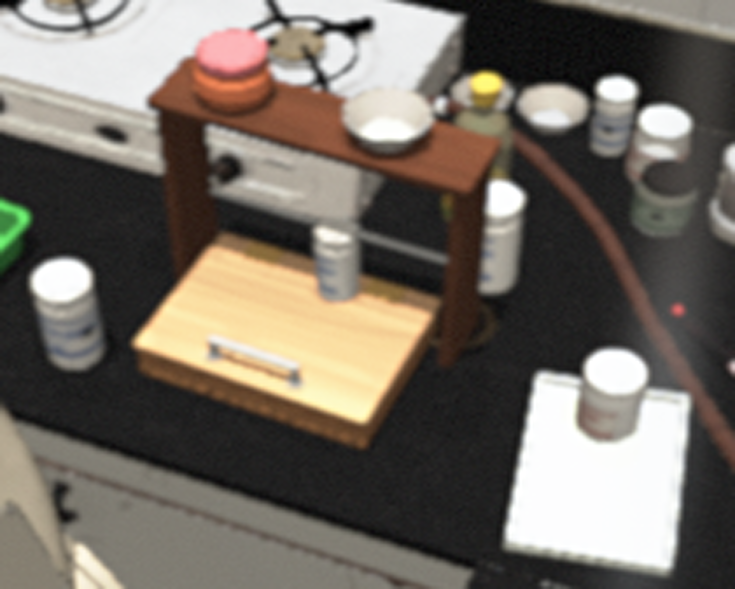

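View pics/t_crop.png

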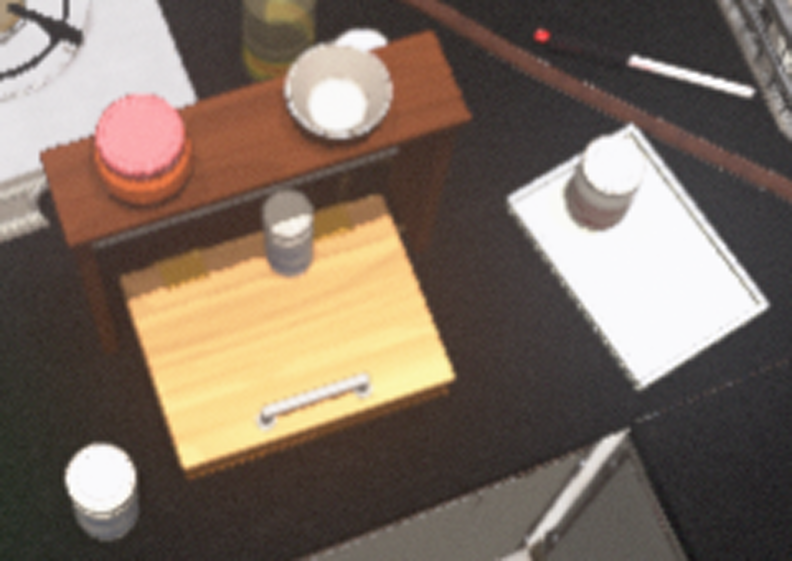

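```bash
cat > fit.py <<'E'
from h import *
from bench import vision
from scipy.optimize import least_squares
C={n:vision.camera(n) for n in("scene","top")}
T=lambda u,v:(240+u/3.3,130+v/3.3); S=lambda u,v:(235+u/3.5,135+v/3.1)
box=[("top",T(186,462),(-.1015,.127,.055)),("top",T(454,376),(-.1015,-.127,.055)),
("scene",S(135,343),(-.1015,.127,.055)),("scene",S(365,438),(-.1015,-.127,.055)),
("top",T(42,155),(.115,.165,.3)),("top",T(72,242),(.03,.165,.3)),("top",T(470,117),(.03,-.165,.3)),("top",T(433,33),(.115,-.165,.3)),
("scene",S(150,98),(.03,.165,.3)),("scene",S(475,183),(.03,-.165,.3)),("scene",S(498,142),(.115,-.165,.3)),("scene",S(190,60),(.115,.165,.3))]
def W(p,L):
    c,s=np.cos(p[2]),np.sin(p[2]); L=np.array(L); return np.stack([p[0]+c*L[:,0]-s*L[:,1],p[1]+s*L[:,0]+c*L[:,1],L[:,2]],1)
def fit(obs,p0):
    def f(p):
        X=W(p,[o[2] for o in obs]); return np.concatenate([proj(C[o[0]],X[i])[0]-o[1] for i,o in enumerate(obs)])
    r=least_squares(f,p0,loss='soft_l1'); print(np.round(r.x,4),np.degrees(r.x[2]),'\n',np.round(f(r.x).reshape(-1,2),1).tolist()); return r.x
g=onz(C["top"],T(300,320),.055); print(g)
b=fit(box,[g[0],g[1],0.])
h=W(b,[(.0875-.172,0,.085),(.0875-.172,.04,.085),(.0875-.172,-.04,.085)]);print("handle",h)
for n in C: print(n,proj(C[n],h))
tr=[("top",T(508,200),(.11,.075,.018)),("top",T(633,124),(.11,-.075,.018)),("top",T(768,303),(-.11,-.075,.018)),("top",T(640,385),(-.11,.075,.018)),
("scene",S(535,372),(.11,.075,.018)),("scene",S(692,392),(.11,-.075,.018)),("scene",S(668,568),(-.11,-.075,.018)),("scene",S(507,545),(-.11,.075,.018))]
g=onz(C["top"],T(640,255),.018);print(g)
t=fit(tr,[g[0],g[1],0.])
print("spot",W(t,[(-.04,0,.006),(.065,0,.006)]))
# shaker: silhouettes
for n,uvt,uvb in(("top",T(288,206),T(290,262)),("scene",S(336,234),S(338,290))):
    for z,u in((.16,uvt),(.055,uvb)): print(n,z,u,onz(C[n],u,z))
E
python3 fit.py
```

```text
[0.52326422 0.00593019 0.055     ]
[ 0.5305  0.0171 -0.0424] -2.4296479958258006 
 [[-0.1, 1.3], [1.2, -0.1], [-0.6, -0.3], [-0.0, -5.3], [-0.4, -2.3], [-0.1, 0.5], [1.7, -0.0], [1.1, -2.0], [-1.9, 0.2], [-1.6, 2.9], [1.8, -1.1], [-0.8, -2.5]]
handle [[ 0.44607038  0.0206769   0.085     ]
 [ 0.44776609  0.06064094  0.085     ]
 [ 0.44437468 -0.01928714  0.085     ]]
scene [[307.17138894 248.84485761]
 [296.7315446  244.87046067]
 [317.78799038 252.88138623]]
top [[336.37089901 249.23960264]
 [323.11216979 253.62689667]
 [349.53631869 244.86902136]]
[ 0.47743784 -0.32156605  0.018     ]
[ 0.4822 -0.3222  0.1835] 10.512833004730261 
 [[-0.2, -0.8], [-0.1, -0.4], [0.7, 0.2], [1.1, 0.3], [0.1, 0.2], [-1.7, 0.9], [0.4, -0.4], [-0.9, -1.7]]
spot [[ 0.44285616 -0.32954453  0.006     ]
 [ 0.54609364 -0.31038668  0.006     ]]
top 0.16 (327.27272727272725, 192.42424242424244) [ 0.59000364 -0.00728302  0.16      ]
top 0.055 (327.8787878787879, 209.3939393939394) [ 0.57819265 -0.00623566  0.055     ]
scene 0.16 (331.0, 210.48387096774195) [ 0.57570725 -0.01228944  0.16      ]
scene 0.055 (331.57142857142856, 228.5483870967742) [ 0.58442505 -0.01045966  0.055     ]
```

```bash
cat > ov.py <<'E'
from fit import *
import sys
sh=np.array([0.586,-0.009]); 
def seg(im,n,P,o,k,col,close=False):
    q=proj(C[n],P); q=((q-o+0.5)*k-0.5)
    cv2.polylines(im,[np.round(q*16).astype(np.int32)],close,col,1,cv2.LINE_AA,4)
def circ(x,y,z,r): a=np.linspace(0,2*np.pi,40); return np.stack([x+r*np.cos(a),y+r*np.sin(a),0*a+z],1)
for n,(o,sz) in {"scene":((265,135),(120,150)),"top":((250,125),(140,150))}.items():
    k=5;im=C[n]["pixels"][o[1]:o[1]+sz[1],o[0]:o[0]+sz[0]]
    im=cv2.resize(im,None,fx=k,fy=k,interpolation=cv2.INTER_CUBIC); o=np.array(o)
    L=[[-.1015,.127],[.0875,.127],[.0875,-.127],[-.1015,-.127]]
    seg(im,n,W(b,[l+[.055] for l in L]),o,k,(0,255,0),True)
    for z in(.285,.3): seg(im,n,W(b,[(x,y,z) for x,y in((.03,.165),(.115,.165),(.115,-.165),(.03,-.165))]),o,k,(255,255,0),True)
    seg(im,n,W(b,[(-.0845,.04,.085),(-.0845,-.04,.085)]),o,k,(0,0,255))
    for z in(.055,.145,.16): seg(im,n,circ(*sh,z,.0215),o,k,(255,0,255))
    im=im[:,:]; cv2.imwrite(f"pics/ov_{n}{sys.argv[1]}.png",cv2.resize(im,None,fx=.8,fy=.8,interpolation=cv2.INTER_AREA))
E
python3 ov.py 1 >/dev/null
```

```text
(no output)
```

View pics/ov_scene1.png

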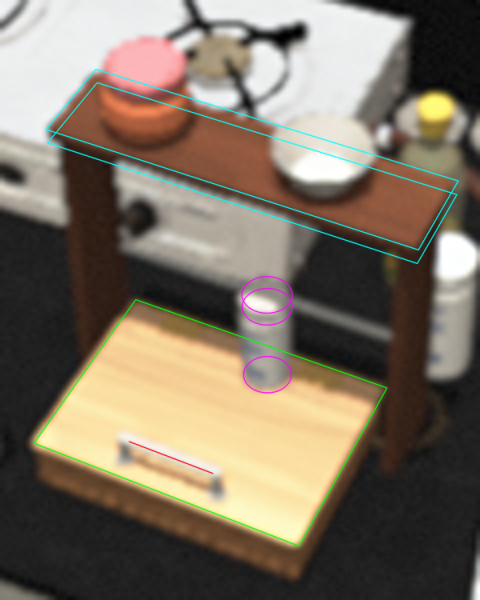

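View pics/ov_top1.png

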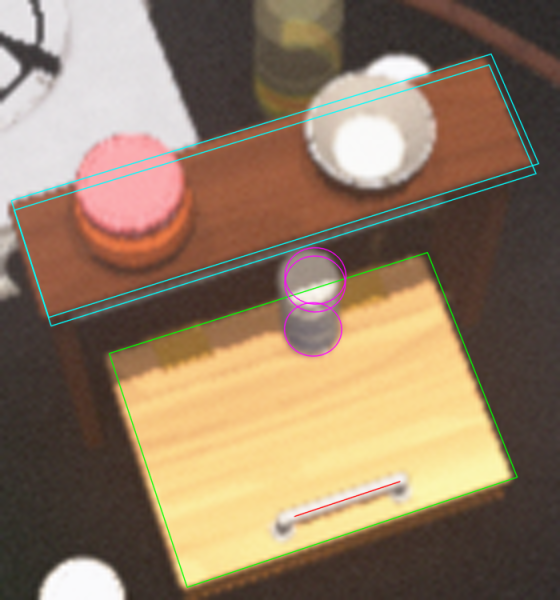

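Candidates (scene px): small one on the lid (331,219); larger ones at (255,236), (377,211), (411,172). Chosen: the one on the lid, which stands under the shelf and is the smallest. The crops agree: the model cylinder fits it at about (0.586, -0.005).

```bash
cat > plan.py <<'E'
from h import *
from bench import readout
def pose():
    s=readout.read_state(); return np.array(s["ee_pos"]),Ro.from_quat(s["eef_rot"])
def tool(yaw,tilt,roll=0):
    # fingers fwd/down: y axis; camera side z toward robot/up; roll about y
    c,s=np.cos,np.sin; t=np.radians(tilt);w=np.radians(yaw)
    y=np.array([s(t)*c(w),s(t)*s(w),-c(t)])
    z=np.array([-c(t)*c(w),-c(t)*s(w),-s(t)])
    x=np.cross(y,z)
    return Ro.from_matrix(np.stack([x,y,z],1))*Ro.from_rotvec([0,np.radians(roll),0])
def go(P,R,n=None,p0=None,R0=None,vmax=.040,wmax=6.9):
    if p0 is None: p0,R0=pose()
    D=(R0.inv()*R).as_rotvec(degrees=True); 
    m=int(np.ceil(max(np.abs(P-p0).max()*1.0/vmax,np.linalg.norm(P-p0)/vmax,np.linalg.norm(D)/wmax,1))); n=max(n or 0,m)
    out=[];p,q=p0,R0;step=(P-p0)/n; 
    for i in range(n):
        tr=q.inv().apply(p0+step*(i+1)-p); row=list(np.round(tr,4))+list(np.round((q.inv()*R).as_rotvec(degrees=True)/(n-i),1))
        p=p+q.apply(row[:3]); q=q*Ro.from_rotvec(np.radians(row[3:])); out.append([float(v) for v in row])
    print(n,"rows; end err",np.round(P-p,4),np.round((q.inv()*R).magnitude()*57.3,2))
    for k in range(0,n,12): print("[["+",".join("["+",".join(f"{v:g}" for v in r_)+"]" for r_ in out[k:k+12])+"]]")
    return p,q
E
python3 - <<'E'
from plan import *
p,R=pose(); print(p,"\n",R.as_matrix().round(3))
print(tool(0,40).as_matrix().round(3))
a=go(np.array([.40,.30,.30]),tool(20,20))
go(np.array([.46,0,.26]),tool(0,40),p0=a[0],R0=a[1])
E
```

```text
[0.20058446 0.59187818 0.22238609] 
 [[ 0.321 -0.    -0.947]
 [ 0.947 -0.     0.321]
 [-0.    -1.     0.   ]]
[[ 0.     0.643 -0.766]
 [ 1.     0.     0.   ]
 [ 0.    -0.766 -0.643]]
10 rows; end err [-0. -0.  0.] 0.07
[[[-0.0212,-0.0078,-0.0283,-1.9,-3.8,-0.7],[-0.023,-0.0071,-0.027,-1.9,-3.8,-0.7],[-0.0247,-0.0065,-0.0257,-1.9,-3.8,-0.7],[-0.0262,-0.006,-0.0242,-1.9,-3.8,-0.7],[-0.0277,-0.0056,-0.0226,-1.9,-3.9,-0.7],[-0.0291,-0.0052,-0.0208,-1.9,-3.8,-0.7],[-0.0304,-0.0049,-0.019,-1.9,-3.9,-0.6],[-0.0316,-0.0046,-0.0171,-2,-3.9,-0.6],[-0.0326,-0.0044,-0.0151,-1.9,-3.8,-0.7],[-0.0335,-0.0043,-0.013,-2,-3.8,-0.6]]]
8 rows; end err [-0.0001 -0.     -0.    ] 0.05
[[[-0.0378,0.0028,0.0071,-2.5,2.2,1.2],[-0.038,0.0032,0.0058,-2.5,2.2,1.3],[-0.0381,0.0039,0.0045,-2.5,2.2,1.2],[-0.0382,0.0046,0.0032,-2.5,2.2,1.3],[-0.0381,0.0052,0.0019,-2.4,2.1,1.2],[-0.0381,0.0061,0.0008,-2.5,2.2,1.3],[-0.038,0.0069,-0.0004,-2.4,2.1,1.2],[-0.0377,0.0077,-0.0015,-2.5,2.2,1.3]]]
```

Call:
arm_command(targets=[[[-0.021,-0.008,-0.028,-1.9,-3.8,-0.7],[-0.023,-0.007,-0.027,-1.9,-3.8,-0.7],[-0.025,-0.0065,-0.026,-1.9,-3.8,-0.7],[-0.026,-0.006,-0.024,-1.9,-3.8,-0.7],[-0.028,-0.0055,-0.0225,-1.9,-3.9,-0.7],[-0.029,-0.005,-0.021,-1.9,-3.8,-0.7],[-0.0305,-0.005,-0.019,-1.9,-3.9,-0.6],[-0.0315,-0.0045,-0.017,-2,-3.9,-0.6],[-0.0325,-0.0045,-0.015,-1.9,-3.8,-0.7],[-0.0335,-0.0045,-0.013,-2,-3.8,-0.6]]], hand=0.9)

```text
time: 1.18
ee_pos: [0.4004, 0.2986, 0.3007]
eef_rot: [0.47, 0.672, -0.47, -0.328]
ft_force: [1.1, 0.1, 0.1]
width: 0.0779
```

```bash
python3 - <<'E'
from plan import *
p,R=pose();print(p,R.as_matrix().round(2))
go(np.array([.46,0,.26]),tool(0,40))
E
```

```text
[0.40038278 0.29855135 0.30073977] [[-0.34  0.32 -0.88]
 [ 0.94  0.12 -0.32]
 [-0.   -0.94 -0.34]]
8 rows; end err [ 0. -0. -0.] 0.05
[[[-0.0376,0.0028,0.0073,-2.5,2.2,1.3],[-0.0378,0.0034,0.0059,-2.4,2.2,1.3],[-0.0379,0.004,0.0046,-2.5,2.2,1.2],[-0.038,0.0046,0.0034,-2.4,2.2,1.3],[-0.0379,0.0053,0.0021,-2.5,2.2,1.2],[-0.0379,0.0061,0.0009,-2.4,2.2,1.3],[-0.0378,0.007,-0.0002,-2.5,2.2,1.2],[-0.0375,0.0077,-0.0014,-2.4,2.1,1.3]]]
```

Call:
arm_command(targets=[[[-0.0375,0.003,0.0075,-2.5,2.2,1.3],[-0.038,0.0035,0.006,-2.4,2.2,1.3],[-0.038,0.004,0.0045,-2.5,2.2,1.2],[-0.038,0.0045,0.0035,-2.4,2.2,1.3],[-0.038,0.0055,0.002,-2.5,2.2,1.2],[-0.038,0.006,0.001,-2.4,2.2,1.3],[-0.038,0.007,0,-2.5,2.2,1.2],[-0.0375,0.0075,-0.0015,-2.4,2.1,1.3],[0,0,0,0,0,0]]])

```text
time: 1.93
ee_pos: [0.4441, 0.1017, 0.2737]
eef_rot: [0.585, 0.654, -0.36, -0.318]
ft_force: [-0.7, -0.6, -0.3]
width: 0.0786
```

```bash
cat > wr.py <<'E'
from plan import *
from bench import vision
import sys,pickle
def wshot(name):
    s=readout.read_state(); c=vision.camera("wrist"); pickle.dump((s,c),open(f"{name}.pkl","wb")); cv2.imwrite(f"pics/{name}.png",c["pixels"]); 
    print(s["ee_pos"].round(4),s["joint_positions"].round(2)); return s,c
E
python3 - <<'E'
from wr import *
wshot("w1")
E
```

```text
[0.4441 0.1017 0.2737] [-0.3  -0.5  -0.12  2.24  0.15  0.86  1.19]
```

View pics/w1.png

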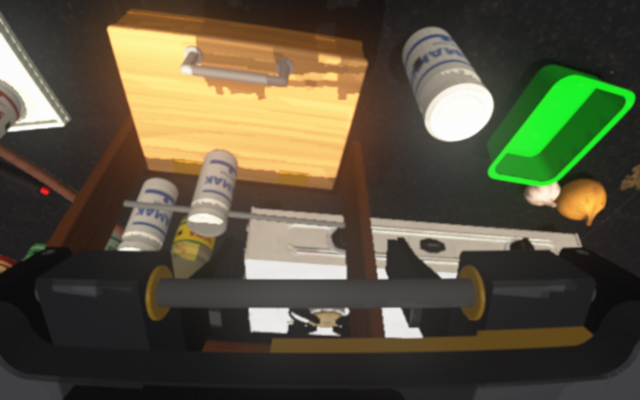

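```bash
cat > ovw.py <<'E'
from wr import *
def ovw(name,sh,b,out,zb=.055):
    s,c=pickle.load(open(name+".pkl","rb")); k=1.25; im=cv2.resize(c["pixels"],None,fx=k,fy=k,interpolation=cv2.INTER_CUBIC)
    a=np.linspace(0,2*np.pi,60)
    def W(L):
        cc,ss=np.cos(b[2]),np.sin(b[2]);L=np.array(L);return np.stack([b[0]+cc*L[:,0]-ss*L[:,1],b[1]+ss*L[:,0]+cc*L[:,1],L[:,2]],1)
    def dr(P,col): cv2.polylines(im,[np.round(proj(c,P,s)*k*16).astype(np.int32)],False,col,1,cv2.LINE_AA,4)
    L=[(-.1015,.127,.055),(.0875,.127,.055),(.0875,-.127,.055),(-.1015,-.127,.055),(-.1015,.127,.055)]
    dr(W(L),(0,255,0)); dr(W([(-.0845,.04,.085),(-.0845,-.04,.085)]),(0,0,255)); print(proj(c,W([(-.0845,.04,.085),(-.0845,-.04,.085)]),s))
    for z in(zb,zb+.09,zb+.105): dr(np.stack([sh[0]+.0215*np.cos(a),sh[1]+.0215*np.sin(a),z+0*a],1),(255,0,255))
    cv2.imwrite("pics/"+out+".png",im)
E
python3 - <<'E'
from ovw import *
ovw("w1",(.586,-.005),(.5305,.0171,-.0424),"w1o")
print("go");go(np.array([.50,-.005,.24]),tool(0,32))
E
```

```text
[[272.04928906  80.39536253]
 [185.51374202  68.84362917]]
go
4 rows; end err [-0. -0. -0.] 0.06
[[[-0.0286,0.0132,-0.0044,0.2,1.5,0.8],[-0.0282,0.0135,-0.0052,0.1,1.4,0.8],[-0.028,0.014,-0.006,0.2,1.5,0.9],[-0.0275,0.0143,-0.0067,0.1,1.4,0.8]]]
```

View pics/w1o.png

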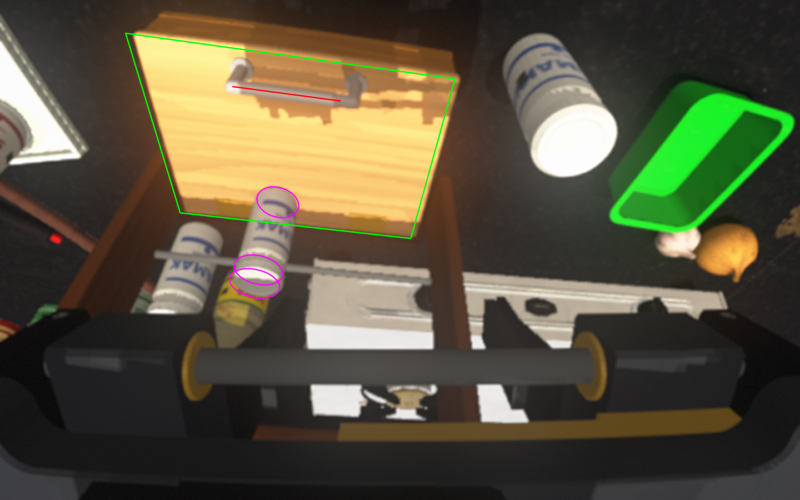

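Call:
arm_command(targets=[[[-0.0285,0.013,-0.0045,0.2,1.5,0.8],[-0.028,0.0135,-0.005,0.1,1.4,0.8],[-0.028,0.014,-0.006,0.2,1.5,0.9],[-0.0275,0.0145,-0.0065,0.1,1.4,0.8],[0,0,0,0,0,0]]])

```text
time: 2.4
ee_pos: [0.5009, -0.0032, 0.2388]
eef_rot: [0.617, 0.62, -0.344, -0.342]
ft_force: [0.3, -0.4, -0.9]
width: 0.0783
```

```bash
python3 - <<'E'
from ovw import *
wshot("w2"); ovw("w2",(.586,-.005),(.5305,.0171,-.0424),"w2o")
f=tool(0,32).apply([0,1,0])
P=np.array([.586,-.005,.12])+.019*f; print(P,f)
print("pre");go(P-.08*f,tool(0,32))
E
```

```text
[ 0.5009 -0.0032  0.2388] [-0.26 -0.37  0.1   2.23  0.17  0.74  1.33]
[[399.25330576  42.9855056 ]
 [293.70244194  37.13591194]]
[ 0.59606847 -0.005       0.10388709] [ 0.52991926  0.         -0.8480481 ]
pre
3 rows; end err [-0. -0. -0.] 0.06
[[[-0.0015,0.0285,-0.0032,-0,0.1,0.1],[-0.0014,0.0286,-0.0031,-0,0.1,0.1],[-0.0014,0.0285,-0.0032,-0.1,0.1,0.1]]]
```

View pics/w2o.png

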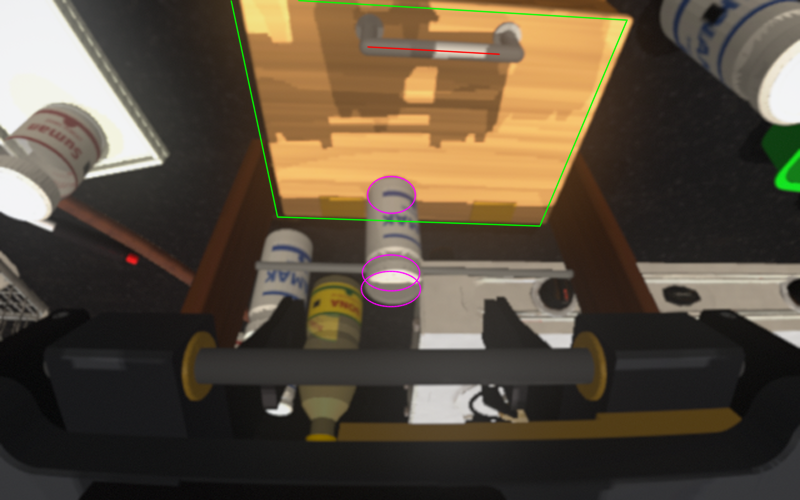

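Call:
arm_command(targets=[[[-0.001,0.0285,-0.003,0,0.1,0.1],[-0.001,0.0285,-0.003,0,0.1,0.1],[-0.001,0.0285,-0.003,-0.1,0.1,0.1],[0,0.02,0,0,0,0],[0,0.015,0,0,0,0],[0,0,0,0,0,0]]])

```text
time: 2.95
ee_pos: [0.5714, -0.0009, 0.1405]
eef_rot: [0.617, 0.62, -0.345, -0.342]
ft_force: [-0.2, 0.0, -0.3]
width: 0.0783
```

```bash
python3 - <<'E'
from ovw import *
wshot("w3"); ovw("w3",(.586,-.004),(.5305,.0171,-.0424),"w3o")
f=tool(0,32).apply([0,1,0])
P=np.array([.586,-.0045,.12])+.019*f
go(P,tool(0,32),n=4)
E
```

```text
[ 0.5714 -0.0009  0.1405] [-0.27 -0.07  0.15  2.22  0.17  0.45  1.33]
[[470.27637209 -32.501154  ]
 [269.30302613 -47.73104832]]
4 rows; end err [ 0. -0. -0.] 0.05
[[[-0.0009,0.0114,-0.0002,0,0.1,0],[-0.0008,0.0113,-0.0002,0,0.1,0],[-0.0009,0.0114,-0.0002,0,0,0],[-0.0008,0.0113,-0.0002,0,0.1,0.1]]]
```

View pics/w3o.png

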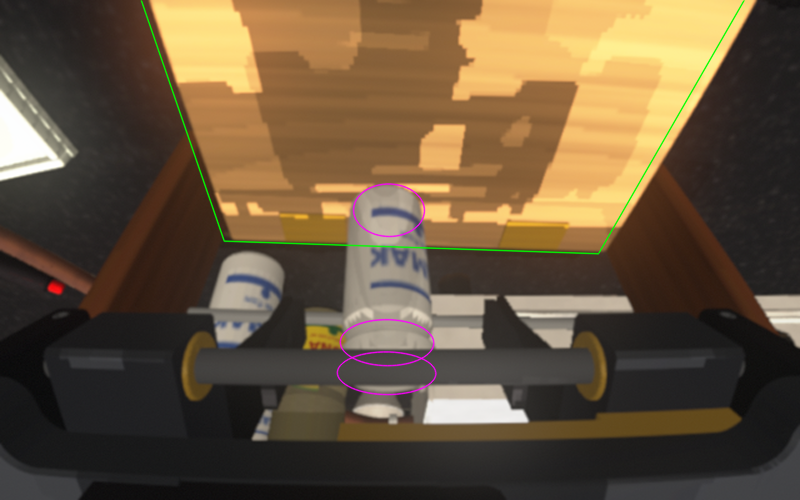

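Call:
arm_command(targets=[[[-0.001,0.0115,0,0,0.1,0],[-0.001,0.0115,0,0,0.1,0],[-0.001,0.0115,0,0,0,0],[-0.0005,0.0115,0,0,0.1,0],[0,0,0,0,0,0]]])

```text
time: 3.42
ee_pos: [0.5963, -0.0055, 0.1041]
eef_rot: [0.619, 0.619, -0.341, -0.343]
ft_force: [-0.7, -0.7, -0.5]
width: 0.0781
```

Call:
arm_command(targets=[[[0,0,0,0,0,0],[0,0,0,0,0,0],[0,0,0,0,0,0],[0,0,0,0,0,0],[0,0,0,0,0,0],[0,0,0,0,0,0]]], hand=0.4, grip_force=18)

```text
time: 3.92
ee_pos: [0.5964, -0.007, 0.1044]
eef_rot: [0.62, 0.618, -0.341, -0.343]
ft_force: [-0.6, -0.8, -0.0]
width: 0.0463
```

```bash
python3 - <<'E'
from ovw import *
wshot("w4"); print(readout.read_state())
E
```

```text
[ 0.5964 -0.007   0.1044] [-0.26  0.04  0.16  2.2   0.13  0.34  1.36]
{'time': 3.9667, 'joint_positions': array([-0.2555469 ,  0.04298424,  0.16389129,  2.19885663,  0.12870887,
        0.34316499,  1.36404719]), 'joint_vel': array([-0.00034561,  0.00512181,  0.00081617,  0.00233322,  0.00250759,
       -0.01181807,  0.00159146]), 'joint_torque': array([ 1.94691829e-01, -3.62642527e+01,  5.94552476e-01, -3.41022205e+01,
        2.77941562e-01, -2.78600223e+00,  2.35999940e-02]), 'ee_pos': array([ 0.59635624, -0.00698908,  0.1043353 ]), 'eef_rot': array([ 0.61979425,  0.61825766, -0.34058052, -0.34295402]), 'ft_force': array([-1.13820182, -0.1759552 ,  0.22850349]), 'torque': array([0.16381775, 0.80133598, 0.01412696]), 'width': 0.042437322975109326}
```

View pics/w4.png

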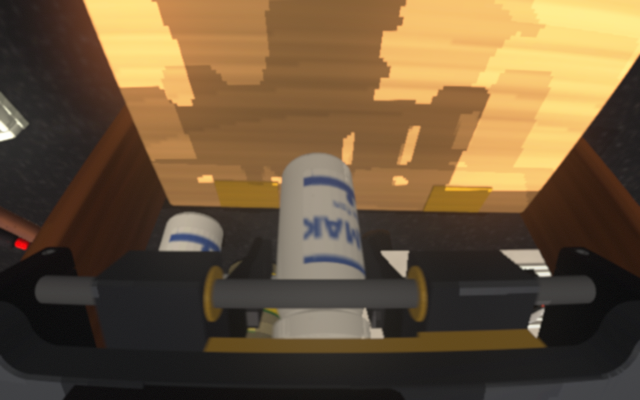

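Call:
arm_command(targets=[[[0,0,0,0,0,0],[0,0,0,0,0,0],[0,0,0,0,0,0]]], hand=0.3, grip_force=20)

```text
time: 4.22
ee_pos: [0.5965, -0.007, 0.1043]
eef_rot: [0.62, 0.618, -0.341, -0.343]
ft_force: [-0.2, 0.6, 2.5]
width: 0.042
```

```bash
python3 - <<'E'
from plan import *
p,R=pose(); print(p,readout.read_state()["width"]); print(R.as_matrix().round(4))
Rz=lambda d:Ro.from_euler('z',d,degrees=True)
np.save("Rg.npy",R.as_quat()); np.save("pg.npy",p)
a=go(p+[0,0,.024],R,n=4)
a=go(np.array([.49,p[1],.20]),R,p0=a[0],R0=a[1],vmax=.025)
E
```

```text
[ 0.59649961 -0.00695885  0.10425479] 0.04201133790427444
[[ 3.400e-03  5.328e-01 -8.462e-01]
 [ 1.000e+00 -3.000e-04  3.900e-03]
 [ 1.800e-03 -8.462e-01 -5.328e-01]]
4 rows; end err [-0.  0.  0.] 0.0
[[[0,-0.0051,-0.0032,0,0,0],[0,-0.0051,-0.0032,0,0,0],[0,-0.005,-0.0032,0,0,0],[0,-0.0051,-0.0032,0,0,0]]]
6 rows; end err [ 0.  0. -0.] 0.0
[[[-0,-0.0196,0.0087,0,0,0],[-0.0001,-0.0196,0.0086,0,0,0],[0,-0.0195,0.0087,0,0,0],[-0,-0.0196,0.0086,0,0,0],[-0.0001,-0.0196,0.0087,0,0,0],[0,-0.0196,0.0086,0,0,0]]]
```

Call:
arm_command(targets=[[[0,-0.005,-0.003,0,0,0],[0,-0.005,-0.003,0,0,0],[0,-0.005,-0.003,0,0,0],[0,-0.005,-0.003,0,0,0],[0,-0.0195,0.0085,0,0,0],[0,-0.0195,0.0085,0,0,0],[0,-0.0195,0.0085,0,0,0],[0,-0.0195,0.0085,0,0,0],[0,-0.0195,0.0085,0,0,0],[0,-0.0195,0.0085,0,0,0],[0,0,0,0,0,0]]])

```text
time: 5.13
ee_pos: [0.4893, -0.0069, 0.2021]
eef_rot: [0.62, 0.619, -0.339, -0.342]
ft_force: [0.7, -0.9, -0.8]
width: 0.0421
```

```bash
python3 - <<'E'
from wr import *
wshot("w5")
C=vision.camera("scene");cv2.imwrite("pics/s5.png",cv2.resize(C["pixels"][120:330,200:460],None,fx=3,fy=3))
p,R=pose(); Rg=Ro.from_quat(np.load("Rg.npy")); print("tilt change",(R*Rg.inv()).as_rotvec(degrees=True))
E
```

```text
[ 0.4893 -0.0069  0.2021] [-0.25 -0.37  0.1   2.31  0.19  0.65  1.3 ]
tilt change [ 0.03366316 -0.12518693 -0.00337678]
```

View pics/w5.png

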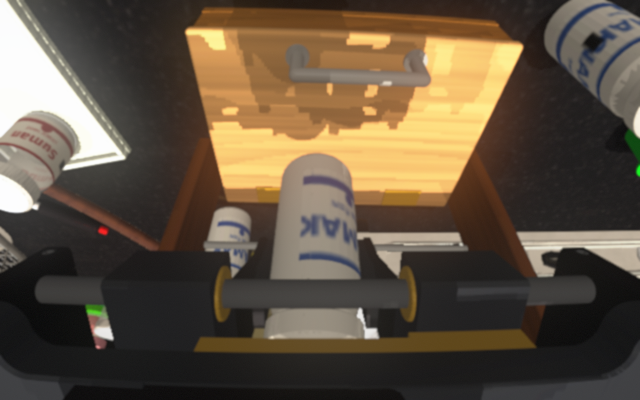

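View pics/s5.png

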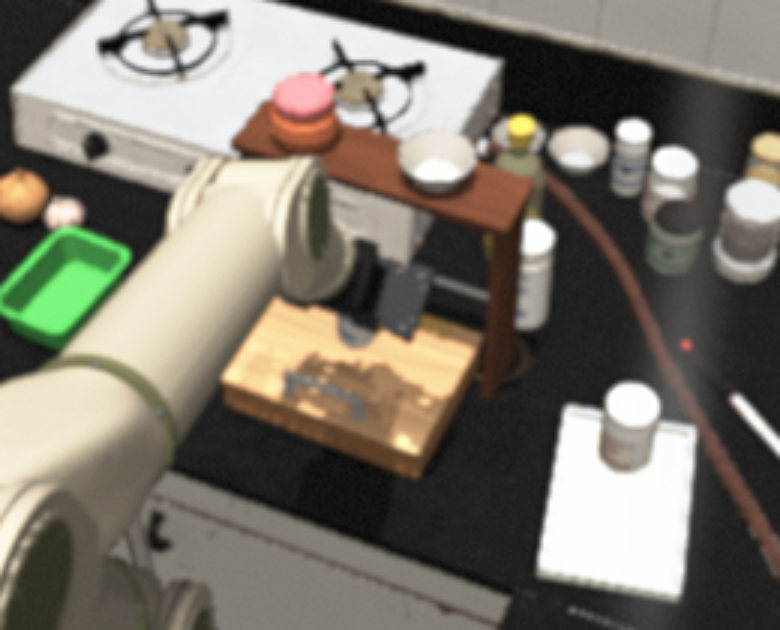

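```bash
python3 - <<'E'
from plan import *
p,R=pose(); Rz=lambda d:Ro.from_euler('z',d,degrees=True)
Rg=Ro.from_quat(np.load("Rg.npy"))
a=go(np.array([.455,-.20,.19]),Rz(-24)*Rg,n=10)
a=go(np.array([.4434,-.3373,.16]),Rz(-37)*Rg,p0=a[0],R0=a[1],n=8)
E
```

```text
10 rows; end err [-0.  0.  0.] 0.06
[[[-0.0193,-0.001,0.0035,0,2,1.3],[-0.0195,-0.0006,0.0028,0,2,1.3],[-0.0196,-0.0001,0.0021,0,2,1.3],[-0.0196,0.0003,0.0015,0,2,1.3],[-0.0196,0.0007,0.0008,0,2,1.3],[-0.0197,0.0012,0,0,2.1,1.3],[-0.0196,0.0017,-0.0006,0,2,1.3],[-0.0195,0.002,-0.0013,0,2.1,1.2],[-0.0194,0.0025,-0.002,0.1,2,1.3],[-0.0193,0.003,-0.0028,0,2.1,1.2]]]
8 rows; end err [ 0.     -0.0001  0.    ] 0.05
[[[-0.0163,0.0062,-0.0029,-0,1.4,0.9],[-0.016,0.0064,-0.0032,-0,1.4,0.9],[-0.0159,0.0067,-0.0036,-0,1.4,0.9],[-0.0157,0.0069,-0.0041,-0,1.4,0.9],[-0.0155,0.0072,-0.0044,-0,1.3,0.8],[-0.0153,0.0074,-0.0047,-0,1.4,0.9],[-0.015,0.0076,-0.0052,-0,1.3,0.8],[-0.0148,0.0078,-0.0054,-0,1.4,0.9]]]
```

Call:
arm_command(targets=[[[-0.0195,-0.001,0.0035,0,2,1.3],[-0.0195,-0.0005,0.003,0,2,1.3],[-0.0195,0,0.002,0,2,1.3],[-0.0195,0.0005,0.0015,0,2,1.3],[-0.0195,0.0005,0.001,0,2,1.3],[-0.0195,0.001,0,0,2.1,1.3],[-0.0195,0.0015,-0.0005,0,2,1.3],[-0.0195,0.002,-0.0015,0,2.1,1.2],[-0.0195,0.0025,-0.002,0,2,1.3],[-0.0195,0.003,-0.003,0,2.1,1.2]]])

```text
time: 6.07
ee_pos: [0.4542, -0.2018, 0.1889]
eef_rot: [0.736, 0.474, -0.261, -0.407]
ft_force: [0.1, 1.0, -1.5]
width: 0.0416
```

Call:
arm_command(targets=[[[-0.0165,0.006,-0.003,0,1.4,0.9],[-0.016,0.0065,-0.003,0,1.4,0.9],[-0.016,0.0065,-0.0035,0,1.4,0.9],[-0.0155,0.007,-0.004,0,1.4,0.9],[-0.0155,0.007,-0.0045,0,1.3,0.8],[-0.0155,0.0075,-0.0045,0,1.4,0.9],[-0.015,0.0075,-0.005,0,1.3,0.8],[-0.015,0.008,-0.0055,0,1.4,0.9],[0,0,0,0,0,0]]])

```text
time: 6.82
ee_pos: [0.4412, -0.3405, 0.1583]
eef_rot: [0.785, 0.387, -0.214, -0.434]
ft_force: [0.0, 0.4, -0.7]
width: 0.0423
```

```bash
python3 - <<'E'
from wr import *
s,c=wshot("w6"); k=1.25
C=vision.camera("scene");cv2.imwrite("pics/s6.png",cv2.resize(C["pixels"][150:330,280:480],None,fx=3,fy=3))
t=(.4822,-.3222,.1835)
im=cv2.resize(c["pixels"],None,fx=k,fy=k)
L=np.array([(.11,.075),(.11,-.075),(-.11,-.075),(-.11,.075),(.11,.075)]);cc,ss=np.cos(t[2]),np.sin(t[2])
P=np.stack([t[0]+cc*L[:,0]-ss*L[:,1],t[1]+ss*L[:,0]+cc*L[:,1],0*L[:,0]+.018],1)
cv2.polylines(im,[np.round(proj(c,P,s)*k*16).astype(np.int32)],False,(0,0,255),1,cv2.LINE_AA,4)
a=np.linspace(0,6.3,50)
cv2.polylines(im,[np.round(proj(c,np.stack([.435+.0215*np.cos(a),-.331+.0215*np.sin(a),.006+0*a],1),s)*k*16).astype(np.int32)],False,(0,160,0),1,cv2.LINE_AA,4)
cv2.imwrite("pics/w6o.png",im)
p,R=pose();Rg=Ro.from_quat(np.load("Rg.npy")); print((R*Rg.inv()).as_rotvec(degrees=True))
E
```

```text
[ 0.4412 -0.3405  0.1583] [ 0.09 -0.17  0.42  2.24  0.29  0.51  1.22]
[ -0.10590122   0.12391377 -37.10883216]
```

View pics/w6o.png

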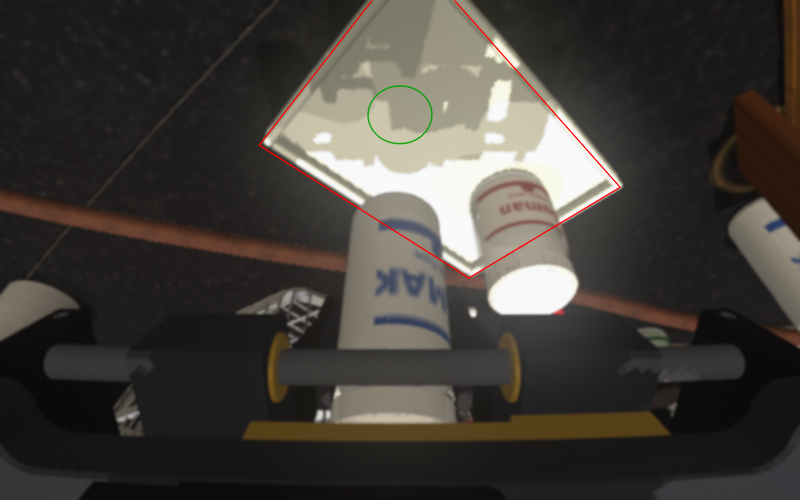

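View pics/s6.png

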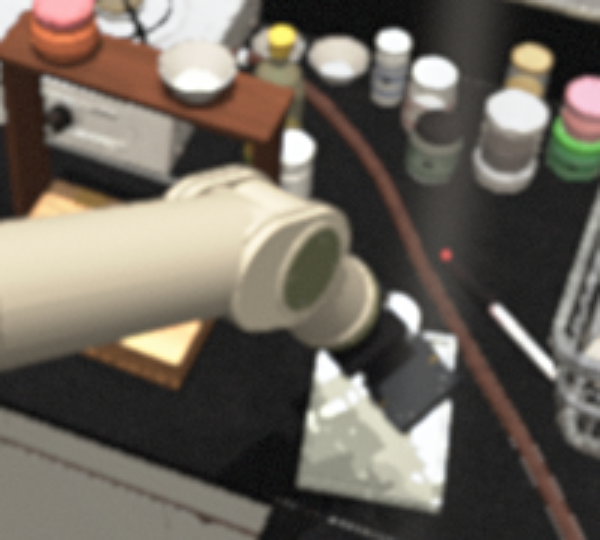

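```bash
python3 - <<'E'
from plan import *
p,R=pose(); Rz=lambda d:Ro.from_euler('z',d,degrees=True)
Rg=Ro.from_quat(np.load("Rg.npy"))
a=go(np.array([.4434,-.338,.062]),Rz(-37)*Rg,n=7)
E
```

```text
7 rows; end err [-0. -0. -0.] 0.04
[[[0.0001,0.0118,0.0072,-0,-0,-0],[0.0002,0.0117,0.0072,-0,-0,-0],[0.0001,0.0118,0.0072,-0,-0,-0],[0.0002,0.0118,0.0072,-0,-0,-0],[0.0001,0.0118,0.0071,-0,-0,-0.1],[0.0002,0.0117,0.0072,-0,-0,-0],[0.0001,0.0118,0.0072,-0.1,-0,-0.1]]]
```

Call:
arm_command(targets=[[[0,0.012,0.007,0,0,0],[0,0.012,0.007,0,0,0],[0,0.012,0.007,0,0,0],[0,0.012,0.007,0,0,0],[0,0.012,0.007,0,0,-0.1],[0,0.012,0.007,0,0,0],[0,0.011,0.007,-0.1,0,-0.1],[0,0,0,0,0,0]]])

```text
time: 7.58
ee_pos: [0.4433, -0.3377, 0.0603]
eef_rot: [0.783, 0.39, -0.215, -0.434]
ft_force: [-0.7, -0.5, -2.1]
width: 0.0421
```

Call:
arm_command(targets=[[[0,0.001,0.0006,0,0,0],[0,0.001,0.0006,0,0,0],[0,0.001,0.0006,0,0,0],[0,0,0,0,0,0]]])

```text
time: 7.92
ee_pos: [0.4449, -0.3391, 0.06]
eef_rot: [0.784, 0.391, -0.213, -0.433]
ft_force: [-0.4, 0.1, -1.5]
width: 0.0422
```

```bash
python3 - <<'E'
from wr import *
s=readout.read_state();print(s["ee_pos"],s["ft_force"],s["torque"],s["time"])
wshot("w7");s=readout.read_state();print(s["ee_pos"],s["ft_force"],s["torque"])
C=vision.camera("top");cv2.imwrite("pics/t7.png",cv2.resize(C["pixels"][130:280,340:500],None,fx=4,fy=4))
p,R=pose();Rg=Ro.from_quat(np.load("Rg.npy")); print((R*Rg.inv()).as_rotvec(degrees=True))
E
```

```text
[ 0.44492225 -0.3390938   0.06002247] [-0.39031123  0.14747802 -1.53925825] [ 0.40654401  0.57023127 -0.01024269] 7.9167
[ 0.4449 -0.3391  0.06  ] [0.09 0.04 0.46 2.33 0.18 0.22 1.3 ]
[ 0.44484451 -0.3391006   0.05998197] [ 0.19850514 -0.74819856 -1.57061252] [ 0.40495172  0.6420088  -0.00471043]
[  0.05007241  -0.14609937 -36.93222641]
```

View pics/w7.png

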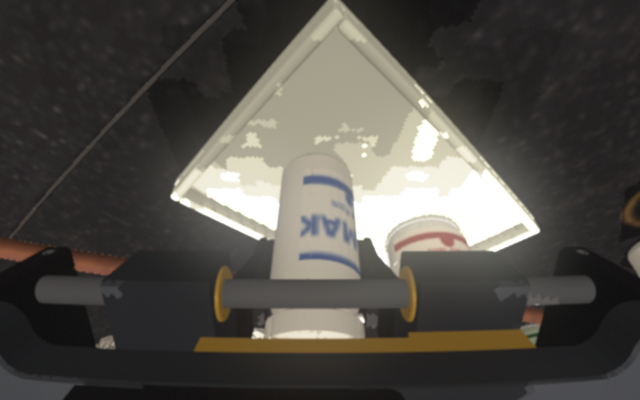

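View pics/t7.png

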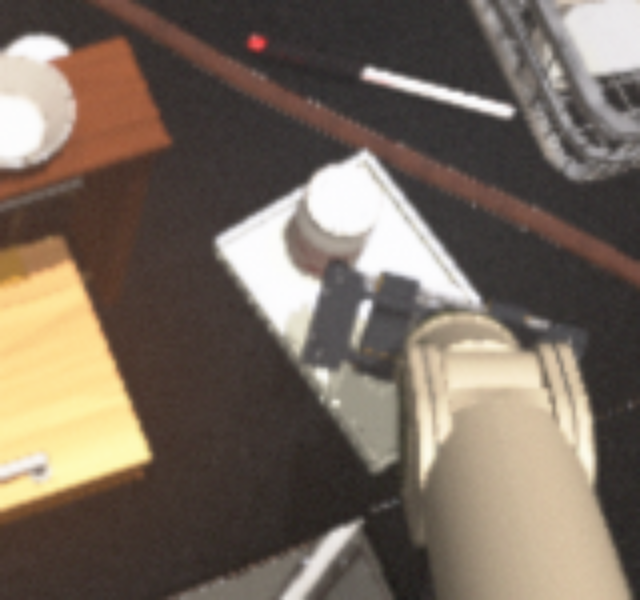

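Call:
arm_command(targets=[[[0,0.001,0.0012,0,0,0],[0,0.001,0.0012,0,0,0],[0,0,0,0,0,0]]])

```text
time: 8.27
ee_pos: [0.4435, -0.3383, 0.0561]
eef_rot: [0.784, 0.39, -0.214, -0.433]
ft_force: [-0.6, 0.6, -1.6]
width: 0.042
```

Call:
arm_command(targets=[[[0,0.0008,0.0006,0,0,0],[0,0,0,0,0,0],[0,0,0,0,0,0]]])

```text
time: 8.52
ee_pos: [0.4437, -0.3384, 0.0554]
eef_rot: [0.784, 0.391, -0.214, -0.433]
ft_force: [0.4, -0.1, -1.3]
width: 0.0419
```

```bash
python3 - <<'E'
from wr import *
s=readout.read_state();print(s["ee_pos"],s["ft_force"],s["torque"])
E
```

```text
[ 0.44365135 -0.33841406  0.05536994] [ 0.35968521 -0.07441169 -1.32113884] [ 0.44484724  0.57151053 -0.02461798]
```

Call:
arm_command(targets=[[[0,0.0008,0.0006,0,0,0],[0,0,0,0,0,0],[0,0,0,0,0,0]]])

```text
time: 8.77
ee_pos: [0.4444, -0.3388, 0.0553]
eef_rot: [0.784, 0.391, -0.213, -0.432]
ft_force: [-2.1, 0.8, 6.1]
width: 0.042
```

Call:
arm_command(targets=[[[0,0,0,0,0,0],[0,0,0,0,0,0],[0,0,0,0,0,0],[0,0,0,0,0,0],[0,0,0,0,0,0]]], hand=0.72)

```text
time: 9.18
ee_pos: [0.4435, -0.3383, 0.0543]
eef_rot: [0.784, 0.39, -0.214, -0.433]
ft_force: [-0.6, 0.9, 0.7]
width: 0.0613
```

Call:
arm_command(targets=[[[0,-0.008,0,0,0,0],[0,-0.012,0,0,0,0],[0,-0.02,0,0,0,0],[0,-0.025,0,0,0,0],[0,-0.025,0,0,0,0],[0,-0.02,0,0,0,0],[0,0,0,0,0,0]]])

```text
time: 9.77
ee_pos: [0.397, -0.3032, 0.1508]
eef_rot: [0.785, 0.391, -0.212, -0.431]
ft_force: [0.4, -1.1, 1.0]
width: 0.0626
```

```bash
python3 - <<'E'
from wr import *
wshot("w8")
C=vision.camera("scene");cv2.imwrite("pics/s8.png",cv2.resize(C["pixels"][150:330,280:480],None,fx=3,fy=3))
E
```

```text
[ 0.397  -0.3032  0.1508] [ 0.09 -0.32  0.37  2.38  0.4   0.54  1.11]
```

View pics/w8.png

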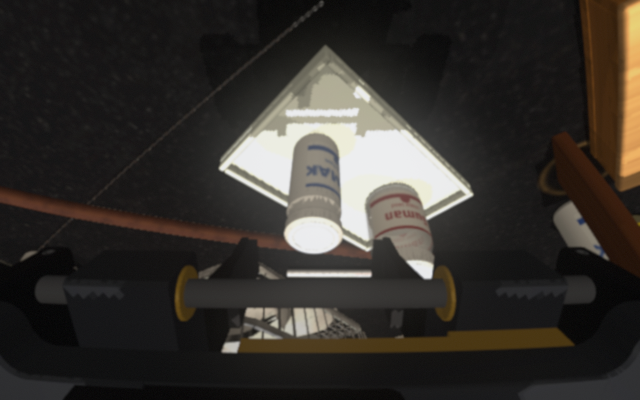

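View pics/s8.png

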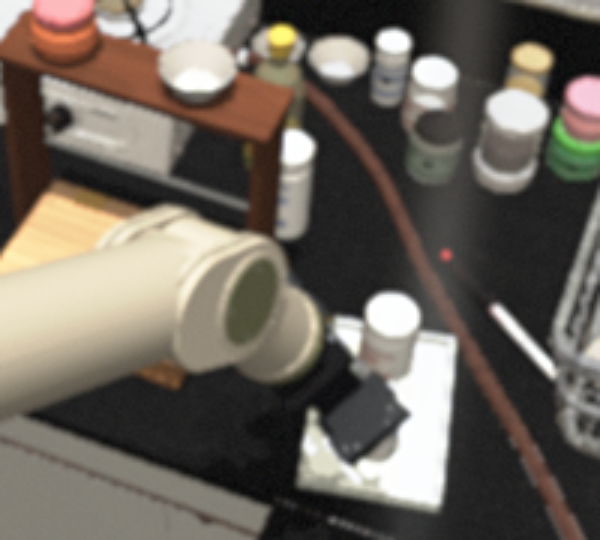

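```bash
python3 - <<'E'
import cv2
a=cv2.imread('pics/w5.png');cv2.imwrite('pics/w5c.png',cv2.resize(a[0:110,170:540],None,fx=2.1,fy=2.1,interpolation=cv2.INTER_CUBIC))
E
```

```text
(no output)
```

View pics/w5c.png

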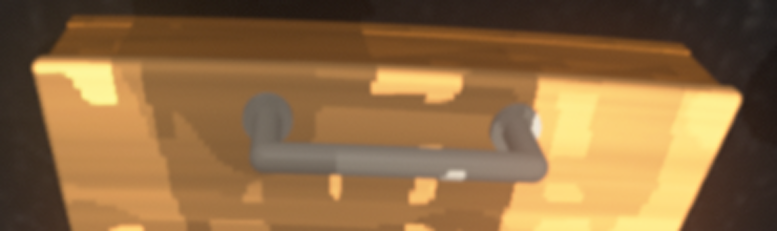

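```bash
python3 - <<'E'
from wr import *
s,c=pickle.load(open("w5.pkl","rb"))
A=onz(c,(186.7,29.5),.055,s);B=onz(c,(523.3,44.3),.055,s);print(A,B,np.linalg.norm(A-B),np.degrees(np.arctan2(-(B-A)[0],(B-A)[1])),"mid",(A+B)/2)
A=onz(c,(290,73.8),.085,s);B=onz(c,(430.5,79.5),.085,s);print(A,B,np.linalg.norm(A-B),np.degrees(np.arctan2(-(B-A)[0],(B-A)[1])),"mid",(A+B)/2, onz(c,(360.5,76.7),.085,s))
E
```

```text
[ 0.42400666 -0.0984285   0.055     ] [0.43340263 0.15087727 0.055     ] 0.2494827686753748 -2.158372971317418 mid [0.42870465 0.02622439 0.055     ]
[ 0.44417742 -0.02358023  0.085     ] [0.44809723 0.07508923 0.085     ] 0.0987472897349547 -2.2749746046569084 mid [0.44613733 0.0257545  0.085     ] [0.44646145 0.02534748 0.085     ]
```

```bash
python3 - <<'E'
from plan import *
p,R=pose()
H=np.array([.4463,.0255,.085]); T=tool(-2.2,12,90); f=T.apply([0,1,0]); print(T.as_matrix().round(2), (R.inv()*T).as_rotvec(degrees=True))
a=go(np.array([.42,-.22,.24]),R,n=4)
a=go(H-.10*f,T,p0=a[0],R0=a[1],n=12)
print(H-.10*f)
E
```

```text
[[ 0.98  0.21  0.04]
 [-0.04 -0.01  1.  ]
 [ 0.21 -0.98  0.  ]] [23.87037807 56.12575523  4.92408544]
4 rows; end err [-0.  0.  0.] 0.0
[[[0.0201,-0.0236,-0.0055,0,0,0],[0.0202,-0.0237,-0.0056,0,0,0],[0.0201,-0.0236,-0.0055,0,0,0],[0.0202,-0.0236,-0.0056,0,0,0]]]
12 rows; end err [-0.  0. -0.] 0.05
[[[0.0166,-0.0024,0.0127,2,4.7,0.4],[0.0155,-0.0019,0.0142,2,4.7,0.4],[0.0143,-0.0016,0.0154,2,4.7,0.4],[0.013,-0.0012,0.0166,2,4.7,0.4],[0.0115,-0.0006,0.0176,2,4.7,0.4],[0.0101,-0,0.0185,2,4.7,0.4],[0.0085,0.0005,0.0193,2,4.7,0.4],[0.0069,0.0012,0.0199,2,4.6,0.4],[0.0053,0.0018,0.0203,2,4.7,0.4],[0.0036,0.0026,0.0206,1.9,4.6,0.4],[0.0021,0.0031,0.0207,2,4.7,0.4],[0.0003,0.0039,0.0207,1.9,4.7,0.5]]]
[0.42552416 0.02629813 0.18281476]
```

Call:
arm_command(targets=[[[0.02,-0.0235,-0.0055,0,0,0],[0.02,-0.0235,-0.0055,0,0,0],[0.02,-0.0235,-0.0055,0,0,0],[0.02,-0.0235,-0.0055,0,0,0],[0,0,0,0,0,0]]])

```text
time: 10.28
ee_pos: [0.4228, -0.2177, 0.2423]
eef_rot: [0.784, 0.393, -0.213, -0.431]
ft_force: [1.1, 0.3, 1.4]
width: 0.0628
```

Call:
arm_command(targets=[[[0.0165,-0.0025,0.0125,2,4.7,0.4],[0.0155,-0.002,0.014,2,4.7,0.4],[0.0145,-0.0015,0.0155,2,4.7,0.4],[0.013,-0.001,0.0165,2,4.7,0.4],[0.0115,-0.0005,0.0175,2,4.7,0.4],[0.01,0,0.0185,2,4.7,0.4],[0.0085,0.0005,0.0195,2,4.7,0.4],[0.007,0.001,0.02,2,4.6,0.4],[0.0055,0.002,0.0205,2,4.7,0.4],[0.0035,0.0025,0.0205,1.9,4.6,0.4],[0.002,0.003,0.0205,2,4.7,0.4],[0,0.004,0.0205,1.9,4.7,0.5]]], hand=0.4)

```text
time: 11.28
ee_pos: [0.4251, 0.026, 0.1797]
eef_rot: [0.704, 0.056, 0.088, -0.703]
ft_force: [0.3, 0.2, -0.8]
width: 0.0349
```

```bash
python3 - <<'E'
from ovw import *
wshot("w9"); p,R=pose(); T=tool(-2.2,12,90); print((R.inv()*T).as_rotvec(degrees=True))
ovw("w9",(.435,-.331),(.5303,.0225,-.0384),"w9o",.006)
C=vision.camera("scene");cv2.imwrite("pics/s9.png",cv2.resize(C["pixels"][130:330,220:470],None,fx=3,fy=3))
E
```

```text
[0.4251 0.026  0.1797] [ 0.06 -0.23 -0.23  2.16 -0.01  1.01 -0.21]
[-0.29879537 -0.60624945 -0.39159257]
[[316.08828695 156.07240232]
 [316.49984105 247.59947718]]
```

View pics/w9o.png

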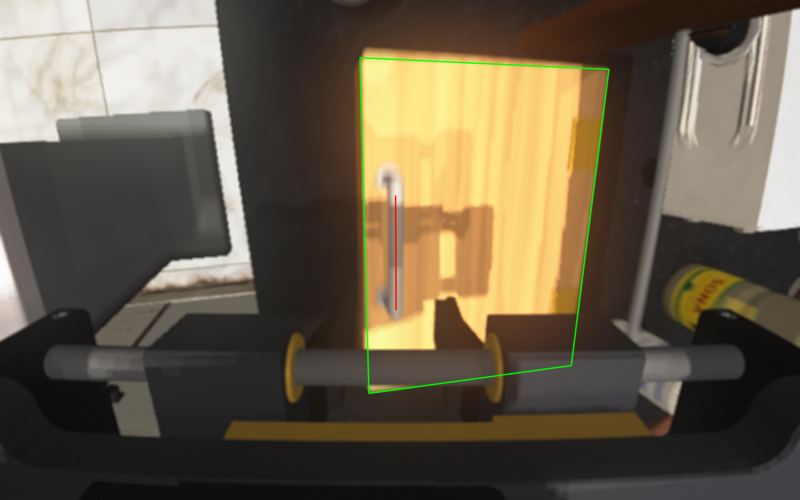

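View pics/s9.png

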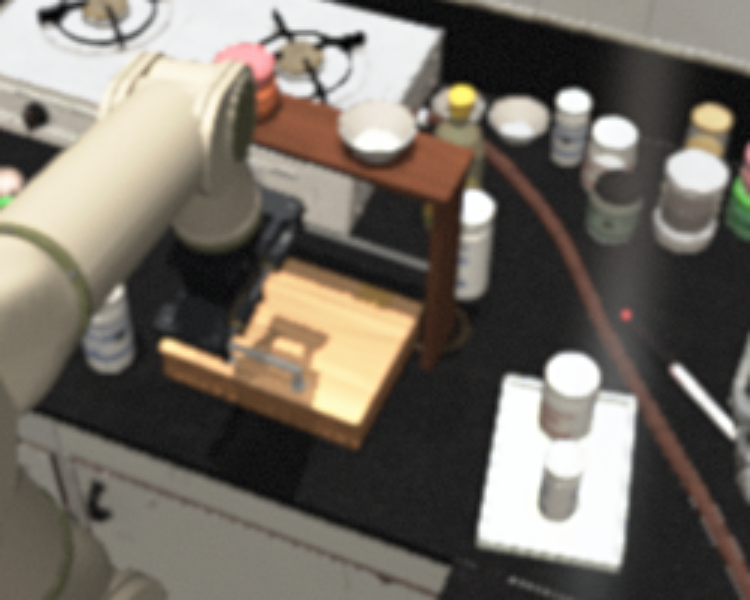

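```bash
python3 - <<'E'
from plan import *
H=np.array([.4465,.0265,.085]); T=tool(-2.2,12,90); f=T.apply([0,1,0])
a=go(H+.014*f,T,n=8)
E
```

```text
8 rows; end err [-0.  0. -0.] 0.07
[[[0.0003,0.0139,0.0001,-0,-0,-0],[0.0003,0.0138,0,-0,-0,-0],[0.0003,0.0139,0.0001,-0,-0,-0.1],[0.0002,0.0138,0.0001,-0,-0,-0],[0.0003,0.0139,0,-0,-0,-0.1],[0.0002,0.0138,0.0001,-0,-0.1,-0],[0.0003,0.0139,0,-0.1,-0,-0.1],[0.0002,0.0138,0.0001,-0,-0.1,-0]]]
```

Call:
arm_command(targets=[[[0.0003,0.014,0,0,0,0],[0.0003,0.014,0,0,0,0],[0.0003,0.014,0,0,0,0],[0.0003,0.014,0,0,0,0],[0.0003,0.014,0,0,0,0],[0.0003,0.014,0,0,0,0],[0.0003,0.014,0,0,0,0],[0.0003,0.012,0,0,0,0],[0,0,0,0,0,0]]])

```text
time: 12.13
ee_pos: [0.4486, 0.0232, 0.0714]
eef_rot: [0.705, 0.058, 0.085, -0.702]
ft_force: [-0.4, 0.2, -0.3]
width: 0.0349
```

```bash
python3 - <<'E'
from ovw import *
wshot("w10"); print(readout.read_state()["ft_force"])
H=np.array([.4465,.0265,.085]); T=tool(-2.2,12,90); f=T.apply([0,1,0])
p,R=pose(); print(H+.014*f-p, R.inv().apply(H-p))
E
```

```text
[0.4486 0.0232 0.0714] [ 0.06 -0.03 -0.25  2.23  0.06  0.74 -0.26]
[ 0.23014443  0.98548986 -0.58160451]
[ 0.00050948  0.0029029  -0.00142265] [ 1.77277556e-05 -1.25290472e-02  2.90762154e-03]
```

View pics/w10.png

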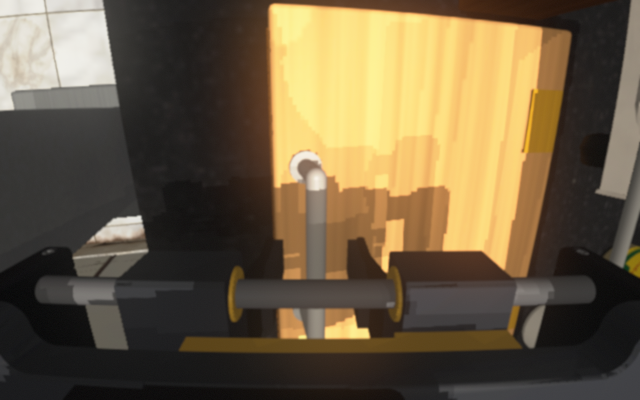

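Call:
arm_command(targets=[[[0,0,0,0,0,0],[0,0,0,0,0,0],[0,0,0,0,0,0],[0,0,0,0,0,0],[0,0,0,0,0,0],[0,0,0,0,0,0]]], hand=0, grip_force=25)

```text
time: 12.68
ee_pos: [0.4485, 0.0244, 0.0744]
eef_rot: [0.705, 0.058, 0.086, -0.702]
ft_force: [-10.2, -0.1, 6.5]
width: 0.0088
```

```bash
cat > arc.py <<'E'
from plan import *
yaw=np.radians(-2.2); u=np.array([np.cos(yaw),np.sin(yaw),0])
# bar in tool coords measured at grasp; arc of the bar centre about the hinge
p,R=pose(); b=R.inv().apply  # bar offset
E
python3 - <<'E'
from plan import *
p,R=pose(); s=readout.read_state(); print(p,s["ft_force"],s["torque"],s["width"])
yaw=np.radians(-2.2); u=np.array([np.cos(yaw),np.sin(yaw),0]); zz=np.array([0,0,1.])
o=np.array([0,-.0125,0]) # bar in tool
H=p+R.apply(o); print("bar",H)
hinge=H+.172*u-.040*zz
def bar(d):
    a=np.radians(d); return hinge+u*(-.172*np.cos(a)+.040*np.sin(a))+zz*(.172*np.sin(a)+.040*np.cos(a))
np.save("hinge.npy",hinge)
p0,R0=p,R
for ang,tilt,n in((5,16,4),(35,42,16)):
    # follow in small pieces
    steps=n
    pp,qq=p0,R0; a0=0 if ang==5 else 5; t0=12 if ang==5 else 16
    rows=[]
    for i in range(1,steps+1):
        A=a0+(ang-a0)*i/steps; T=tool(-2.2,t0+(tilt-t0)*i/steps,90); P=bar(A)-T.apply(o)
        row=np.r_[np.round(qq.inv().apply(P-pp),4),np.round((qq.inv()*T).as_rotvec(degrees=True),1)]
        pp=pp+qq.apply(row[:3]); qq=qq*Ro.from_rotvec(np.radians(row[3:])); rows.append(row.tolist())
    p0,R0=pp,qq
    print(ang,p0.round(4)); print([[float(f"{v:g}") for v in r] for r in rows])
E
```

```text
[0.44845503 0.02437692 0.07435626] [-10.22687533  -0.14936681   6.47157693] [5.52162449e-02 2.02881725e+00 1.37323740e-03] 0.00879045906863768
bar [0.44592169 0.02448463 0.08659638]
5 [0.4535 0.0242 0.0894]
[[0.0019, -0.0035, 0.0, 0.0, -0.0, -1.3], [0.0021, -0.0034, 0.0, 0.0, -0.0, -1.0], [0.0021, -0.0033, 0.0, 0.0, -0.0, -1.0], [0.0023, -0.0033, 0.0, 0.1, -0.0, -1.0]]
35 [0.5083 0.0221 0.1687]
[[0.0037, -0.0047, 0.0, -0.0, -0.0, -1.6], [0.0039, -0.0045, 0.0, -0.0, -0.0, -1.6], [0.0042, -0.0043, 0.0, -0.0, -0.0, -1.7], [0.0045, -0.0041, 0.0, -0.0, -0.1, -1.6], [0.0047, -0.0038, 0.0, -0.0, 0.0, -1.6], [0.005, -0.0035, 0.0, -0.0, 0.0, -1.6], [0.0051, -0.0032, 0.0, -0.0, 0.0, -1.7], [0.0054, -0.003, 0.0, -0.0, 0.0, -1.6], [0.0055, -0.0026, 0.0, -0.1, 0.0, -1.6], [0.0056, -0.0023, 0.0, 0.0, 0.0, -1.6], [0.0058, -0.002, 0.0, 0.0, 0.0, -1.7], [0.0059, -0.0016, 0.0, 0.0, 0.0, -1.6], [0.006, -0.0013, 0.0, 0.0, 0.0, -1.6], [0.006, -0.001, -0.0, 0.0, 0.0, -1.6], [0.0061, -0.0006, -0.0, 0.0, 0.1, -1.7], [0.0062, -0.0002, -0.0, 0.0, -0.0, -1.6]]
```

Call:
arm_command(targets=[[[0.002,-0.0035,0,0,0,-1.2],[0.002,-0.0035,0,0,0,-1],[0.002,-0.0035,0,0,0,-1],[0.0025,-0.0035,0,0,0,-1]]])

```text
time: 13.02
ee_pos: [0.4529, 0.0241, 0.0892]
eef_rot: [0.702, 0.084, 0.112, -0.698]
ft_force: [-8.2, 2.2, -4.5]
width: 0.0093
```

```bash
cat > lid.py <<'E'
from plan import *
def chk():
    p,R=pose(); s=readout.read_state(); yaw=np.radians(-2.2); u=np.array([np.cos(yaw),np.sin(yaw),0])
    H=np.array([.4462,.0255,.085]); hinge=H+.172*u-[0,0,.04]
    f=R.apply([0,1,0])
    for d in(.010,.0125,.015):
        b=p-d*f-hinge; x=b@u; print(d,"lid deg",np.degrees(np.arctan2(.040,.172)-np.arctan2(b[2],-x)) *-1,"radius",np.hypot(x,b[2]))
    print("tilt",np.degrees(np.arctan2(np.hypot(f[0],f[1]),-f[2])),p,s["ft_force"].round(1),s["torque"].round(2),s["width"],s["joint_positions"].round(2),s["time"])
if __name__=="__main__": chk()
E
python3 lid.py
```

```text
0.01 lid deg 4.67552015866291 radius 0.17638066747159478
0.0125 lid deg 5.346137324714947 radius 0.17777864352028797
0.015 lid deg 6.006201097105677 radius 0.17920059239802344
tilt 15.896543539532045 [0.45292425 0.02414932 0.08920564] [-8.2  2.2 -4.5] [0.23 2.37 0.06] 0.009255712985179632 [ 0.06 -0.1  -0.25  2.27  0.06  0.7  -0.28] 13.0167
```

Call:
arm_command(targets=[[[0.0037,-0.0047,0,0,0,-1.6],[0.004,-0.0045,0,0,0,-1.6],[0.0042,-0.0043,0,0,0,-1.7],[0.0045,-0.004,0,0,0,-1.6],[0.0047,-0.0038,0,0,0,-1.6],[0.005,-0.0035,0,0,0,-1.6],[0.005,-0.0032,0,0,0,-1.7],[0.0054,-0.003,0,0,0,-1.6]]])

```text
time: 13.68
ee_pos: [0.4734, 0.0232, 0.1302]
eef_rot: [0.689, 0.162, 0.188, -0.681]
ft_force: [-25.7, 4.7, 6.8]
width: 0.009
```

```bash
python3 lid.py
```

```text
0.01 lid deg 19.059898220771405 radius 0.17659687814588698
0.0125 lid deg 19.45072421918425 radius 0.1787834139523679
0.015 lid deg 19.832088805080726 radius 0.18097806710349243
tilt 28.65210406770283 [0.47341163 0.02317959 0.13020305] [-25.7   4.7   6.8] [0.46 4.65 0.22] 0.009003633004211314 [ 0.07 -0.25 -0.29  2.36  0.11  0.54 -0.34] 13.6833
```

```bash
cat > arc2.py <<'E'
from plan import *
import sys
a0,a1,t1,n,out=map(float,sys.argv[1:6]); n=int(n)
yaw=np.radians(-2.2); u=np.array([np.cos(yaw),np.sin(yaw),0]); zz=np.array([0,0,1.])
p,R=pose(); f=R.apply([0,1,0]); t0=np.degrees(np.arctan2(np.hypot(f[0],f[1]),-f[2]))
o=np.array([0,-.0103,0]); B=p+R.apply(o)
rel=lambda d:(lambda a:u*(-.172*np.cos(a)+.040*np.sin(a))+zz*(.172*np.sin(a)+.040*np.cos(a)))(np.radians(d))
T0=tool(-2.2,t0,90); pp,qq=p,R
rows=[]
for i in range(1,n+1):
    A=a0+(a1-a0)*i/n; T=R*Ro.from_rotvec([0,0,-np.radians((t1-t0)*i/n)])
    rad=rel(A)/np.linalg.norm(rel(A)); P=B+rel(A)-rel(a0)+rad*out*i/n-T.apply(o)
    row=np.r_[np.round(qq.inv().apply(P-pp),4),np.round((qq.inv()*T).as_rotvec(degrees=True),1)]
    pp=pp+qq.apply(row[:3]); qq=qq*Ro.from_rotvec(np.radians(row[3:])); rows.append([float(f"{v:g}") for v in row])
print(rows)
E
python3 arc2.py 19.1 25 31 4 .003
```

```text
[[0.0038, -0.0028, -0.0, 0.0, 0.0, -0.6], [0.0038, -0.0027, -0.0, -0.0, 0.0, -0.6], [0.004, -0.0026, -0.0, -0.0, -0.0, -0.6], [0.0041, -0.0024, -0.0, -0.0, -0.0, -0.5]]
```

Call:
arm_command(targets=[[[0.0038,-0.0028,0,0,0,-0.6],[0.0038,-0.0027,0,0,0,-0.6],[0.004,-0.0026,0,0,0,-0.6],[0.004,-0.0024,0,0,0,-0.5]]])

```text
time: 14.02
ee_pos: [0.486, 0.0227, 0.1497]
eef_rot: [0.684, 0.178, 0.205, -0.677]
ft_force: [24.2, -2.9, -25.8]
width: 0.0091
```

```bash
python3 lid.py; python3 arc2.py 25 30 33 4 .002
```

```text
0.01 lid deg 26.421255841623495 radius 0.17801439835098756
0.0125 lid deg 26.680190640347526 radius 0.18037960204598866
0.015 lid deg 26.932417832510705 radius 0.18274839436604898
tilt 31.45632125153938 [0.48600659 0.02271424 0.14973222] [ 24.2  -2.9 -25.8] [-0.3  -0.74 -0.13] 0.009142848202710448 [ 0.08 -0.28 -0.28  2.35  0.12  0.52 -0.34] 14.0167
[[0.0035, -0.0018, 0.0, 0.0, 0.0, -0.4], [0.0036, -0.0017, 0.0, -0.0, 0.0, -0.4], [0.0037, -0.0015, 0.0, 0.0, 0.0, -0.4], [0.0037, -0.0015, 0.0, -0.0, 0.0, -0.3]]
```

```bash
python3 arc2.py 26.2 31 33.5 4 -.0018
```

```text
[[0.0037, -0.0008, 0.0, 0.0, 0.0, -0.5], [0.0038, -0.0006, 0.0, -0.0, -0.0, -0.5], [0.0037, -0.0005, 0.0, -0.0, -0.0, -0.5], [0.0038, -0.0005, 0.0, -0.0, -0.0, -0.5]]
```

Call:
arm_command(targets=[[[0.0037,-0.0008,0,0,0,-0.5],[0.0038,-0.0006,0,0,0,-0.5],[0.0037,-0.0005,0,0,0,-0.5],[0.0038,-0.0005,0,0,0,-0.5]]])

```text
time: 14.35
ee_pos: [0.4964, 0.0222, 0.1599]
eef_rot: [0.682, 0.189, 0.216, -0.673]
ft_force: [-24.8, -0.3, 15.4]
width: 0.0092
```

```bash
python3 lid.py; python3 arc2.py 31 35 35 4 -.0005
```

```text
0.01 lid deg 31.024243742792237 radius 0.1771184299325837
0.0125 lid deg 31.19785805970703 radius 0.17955932561241722
0.015 lid deg 31.366814017213283 radius 0.1820018257318187
tilt 33.31376825242614 [0.49644449 0.02221592 0.15993805] [-24.8  -0.3  15.4] [-0.39  3.51 -0.29] 0.00916995316000809 [ 0.08 -0.28 -0.29  2.35  0.13  0.5  -0.36] 14.35
[[0.0031, -0.0005, 0.0, 0.0, 0.0, -0.4], [0.0031, -0.0005, 0.0, -0.0, -0.0, -0.4], [0.0032, -0.0003, 0.0, -0.0, 0.0, -0.5], [0.0031, -0.0003, 0.0, -0.0, -0.0, -0.4]]
```

```bash
python3 arc2.py 31 34.5 34.5 4 .0013
```

```text
[[0.0026, -0.0009, 0.0, -0.0, -0.0, -0.3], [0.0027, -0.0008, 0.0, -0.0, -0.0, -0.3], [0.0026, -0.0008, 0.0, 0.0, 0.0, -0.3], [0.0027, -0.0007, 0.0, 0.0, 0.0, -0.3]]
```

Call:
arm_command(targets=[[[0.0026,-0.001,0,0,0,-0.3],[0.0026,-0.0008,0,0,0,-0.3],[0.0026,-0.0008,0,0,0,-0.3],[0.0026,-0.0007,0,0,0,-0.3],[0,0,0,0,0,0]]])

```text
time: 14.77
ee_pos: [0.5039, 0.0219, 0.1681]
eef_rot: [0.679, 0.197, 0.224, -0.671]
ft_force: [1.5, -2.8, -7.5]
width: 0.0089
```

```bash
cat >> lid.py <<'E'
    from wr import *
    wshot(sys.argv[1])
    for n in("scene","top"):
        C=vision.camera(n); pickle.dump(C,open(f"{n}_{sys.argv[1]}.pkl","wb"))
    C=pickle.load(open(f"scene_{sys.argv[1]}.pkl","rb"));cv2.imwrite("pics/s_"+sys.argv[1]+".png",cv2.resize(C["pixels"][130:330,220:470],None,fx=3,fy=3))
E
python3 lid.py w11
```

```text
File "lid.py", line 10
    from wr import *
IndentationError: unexpected indent
```

```bash
python3 - <<'E'
L=open('lid.py').read().split('\n')
i=[k for k,l in enumerate(L) if l.startswith('if __name__')][0]
L[i]='import sys\nfrom wr import *\nif __name__=="__main__":\n    chk()'
L=[l for l in L if l.strip()!='from wr import *']
open('lid.py','w').write('\n'.join(L))
E
python3 lid.py w11
```

```text
0.01 lid deg 34.529927429923816 radius 0.17783432607829935
0.0125 lid deg 34.63789732306306 radius 0.18031144646386113
0.015 lid deg 34.74294047466911 radius 0.18278918979351688
tilt 34.56676868170774 [0.50391523 0.02193454 0.16813371] [ 1.5 -2.8 -7.5] [-0.55  1.61 -0.37] 0.008948258508281634 [ 0.09 -0.28 -0.29  2.34  0.14  0.49 -0.36] 14.7667
[0.5039 0.0219 0.1681] [ 0.09 -0.28 -0.29  2.34  0.14  0.49 -0.36]
```

View pics/s_w11.png

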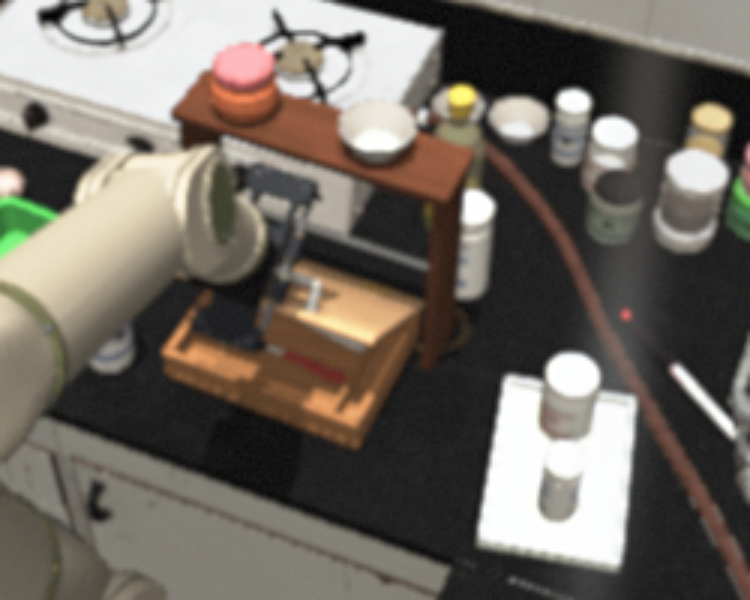

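View pics/w11.png

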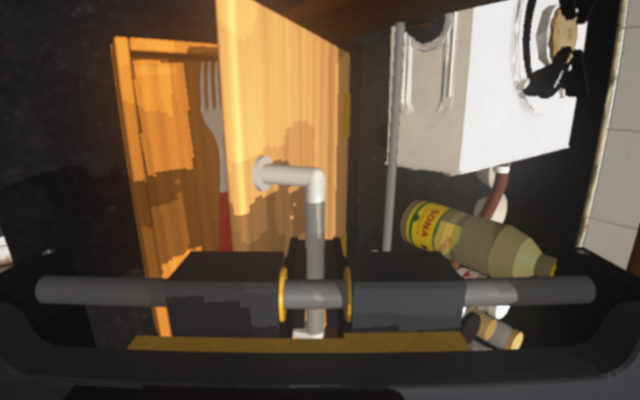

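Call:
arm_command(targets=[[[0,0,0,0,0,0],[0,0,0,0,0,0],[0,0,0,0,0,0],[0,0,0,0,0,0]]], hand=0.22)

```text
time: 15.25
ee_pos: [0.5049, 0.0229, 0.1696]
eef_rot: [0.679, 0.198, 0.224, -0.671]
ft_force: [-0.2, -0.9, -0.0]
width: 0.0184
```

```bash
python3 lid.py w12
```

```text
0.01 lid deg 35.07427868413579 radius 0.17829864198339837
0.0125 lid deg 35.17233808009491 radius 0.1807796874949877
0.015 lid deg 35.26774208312359 radius 0.18326124818859207
tilt 34.72474859280642 [0.50492108 0.02294031 0.16962819] [-0.2 -0.9 -0. ] [ 0.    0.73 -0.02] 0.01837759940293761 [ 0.09 -0.28 -0.29  2.34  0.14  0.49 -0.36] 15.25
[0.5049 0.0229 0.1696] [ 0.09 -0.28 -0.29  2.34  0.14  0.49 -0.36]
```

View pics/w12.png

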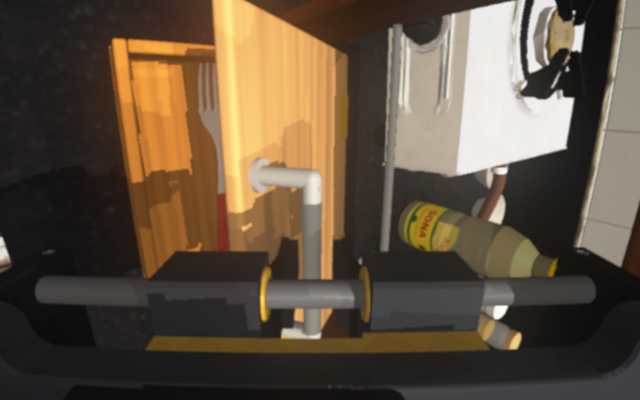

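Call:
arm_command(targets=[[[-0.0003,-0.004,0,0,0,0],[0,-0.006,0,0,0,0],[0,-0.01,0,0,0,0],[0,-0.015,0,0,0,0],[0,-0.015,0,0,0,0],[0,0,0,0,0,0]]])

```text
time: 15.9
ee_pos: [0.4755, 0.0239, 0.2123]
eef_rot: [0.679, 0.198, 0.225, -0.671]
ft_force: [1.0, 0.5, 0.9]
width: 0.0192
```

```bash
python3 lid.py w13; python3 - <<'E'
from plan import *
p,R=pose()
go(np.array([.42,.08,.33]),tool(-2,10,90),n=8)
E
```

```text
0.01 lid deg 36.69066644928472 radius 0.22985220850747903
0.0125 lid deg 36.74885950656751 radius 0.23234116613777048
0.015 lid deg 36.80581893350468 radius 0.23483035836258473
tilt 34.80112098599563 [0.47545245 0.02385613 0.21230366] [1.  0.5 0.9] [-0.07  0.72  0.01] 0.01919192368722758 [ 0.05 -0.42 -0.26  2.33  0.07  0.63 -0.3 ] 15.9
[0.4755 0.0239 0.2123] [ 0.05 -0.42 -0.26  2.33  0.07  0.63 -0.3 ]
8 rows; end err [ 0. -0. -0.] 0.06
[[[0.0026,-0.0165,0.0068,0,-0,3.1],[0.0018,-0.0166,0.0068,0,-0,3.1],[0.0008,-0.0167,0.0067,0,-0,3.1],[-0,-0.0168,0.0068,0,-0,3.1],[-0.001,-0.0166,0.0068,0,-0.1,3.1],[-0.0019,-0.0166,0.0068,0,-0,3],[-0.0027,-0.0165,0.0068,0,-0.1,3.1],[-0.0036,-0.0164,0.0068,0.1,-0.1,3]]]
```

View pics/w13.png

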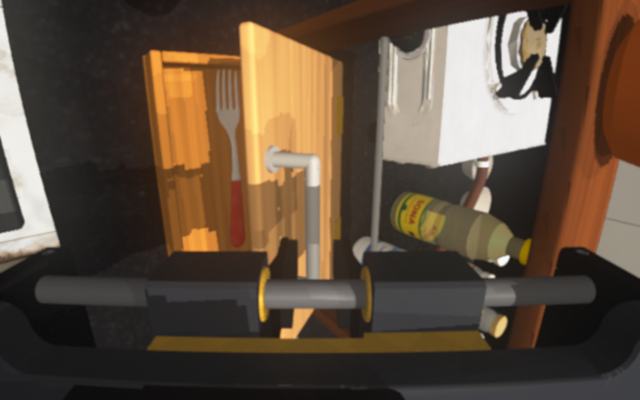

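Call:
arm_command(targets=[[[0.0025,-0.0165,0.007,0,0,3.1],[0.002,-0.0165,0.007,0,0,3.1],[0.001,-0.0165,0.007,0,0,3.1],[0,-0.0165,0.007,0,0,3.1],[-0.001,-0.0165,0.007,0,0,3.1],[-0.002,-0.0165,0.007,0,0,3],[-0.0025,-0.0165,0.007,0,0,3.1],[-0.0035,-0.0165,0.007,0,0,3],[0,0,0,0,0,0]]])

```text
time: 16.8
ee_pos: [0.4221, 0.0831, 0.3315]
eef_rot: [0.705, 0.048, 0.075, -0.704]
ft_force: [0.3, 0.7, 0.1]
width: 0.0192
```

```bash
python3 lid.py w14; cat > lidov.py <<'E'
from wr import *
yaw=np.radians(-2.2);u=np.array([np.cos(yaw),np.sin(yaw),0]);v=np.array([-np.sin(yaw),np.cos(yaw),0])
hinge=np.array([.4462,.0255,.085])+.172*u-[0,0,.04]
def lp(L,d):
    a=np.radians(d);e=u*np.cos(a)-np.array([0,0,1])*np.sin(a);n=u*np.sin(a)+np.array([0,0,1])*np.cos(a)
    return np.array([hinge+x*e+y*v+z*n for x,y,z in L])
def draw(c,s,out,crop=None,k=1.25):
    im=cv2.resize(c["pixels"],None,fx=k,fy=k,interpolation=cv2.INTER_CUBIC)
    for d,col in((32,(255,0,0)),(35,(0,255,0)),(38,(0,0,255))):
        P=lp([(-.189,.127,.01),(0,.127,.01),(0,-.127,.01),(-.189,-.127,.01),(-.189,.127,.01)],d)
        cv2.polylines(im,[np.round(proj(c,P,s)*k*16).astype(np.int32)],False,col,1,cv2.LINE_AA,4)
        P=lp([(-.172,.04,.04),(-.172,-.04,.04)],d)
        cv2.polylines(im,[np.round(proj(c,P,s)*k*16).astype(np.int32)],False,col,1,cv2.LINE_AA,4)
    if crop: x0,y0,x1,y1=[int(q*k) for q in crop]; im=im[y0:y1,x0:x1]
    cv2.imwrite(out,im)
s,c=pickle.load(open("w14.pkl","rb")); draw(c,s,"pics/l14w.png")
s,c=pickle.load(open("w13.pkl","rb")); draw(c,s,"pics/l13w.png")
draw(pickle.load(open("scene_w14.pkl","rb")),None,"pics/l14s.png",(250,140,420,290),4)
E
python3 lidov.py
```

```text
0.01 lid deg 42.885923232009276 radius 0.357538430329795
0.0125 lid deg 43.048552836026175 radius 0.3598217403125333
0.015 lid deg 43.20913019253146 radius 0.3621079126765526
tilt 9.909879493948297 [0.42206669 0.08310235 0.33148456] [0.3 0.7 0.1] [-0.05  0.27 -0.  ] 0.019150449379104484 [ 0.   -0.26 -0.28  1.86 -0.02  1.38 -0.31] 16.8
[0.4221 0.0831 0.3315] [ 0.   -0.26 -0.28  1.86 -0.02  1.38 -0.31]
```

View pics/l14w.png

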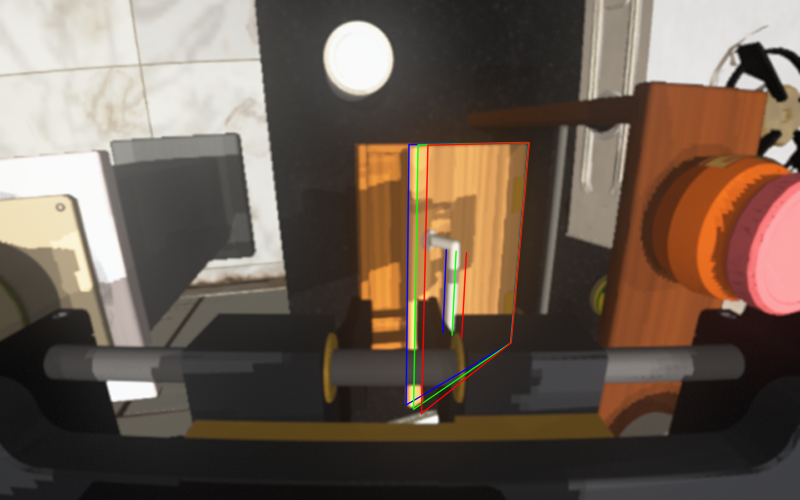

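View pics/l13w.png

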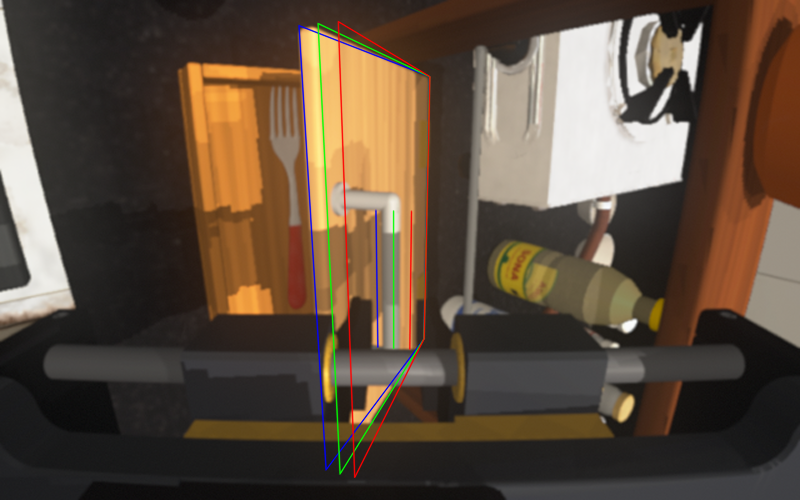

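View pics/l14s.png

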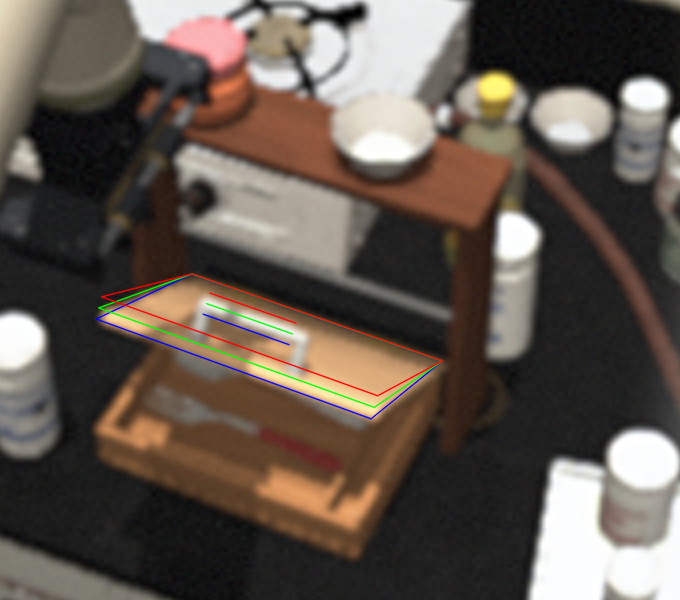

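```bash
python3 - <<'E'
import pickle,cv2,numpy as np
c=pickle.load(open("top_w14.pkl","rb"));a=cv2.imread("pics/top0.png")
cv2.imwrite("pics/cmp.png",np.vstack([cv2.resize(x[120:320,170:480],None,fx=2,fy=1.5) for x in(a,c["pixels"])]))
E
```

```text
(no output)
```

View pics/cmp.png

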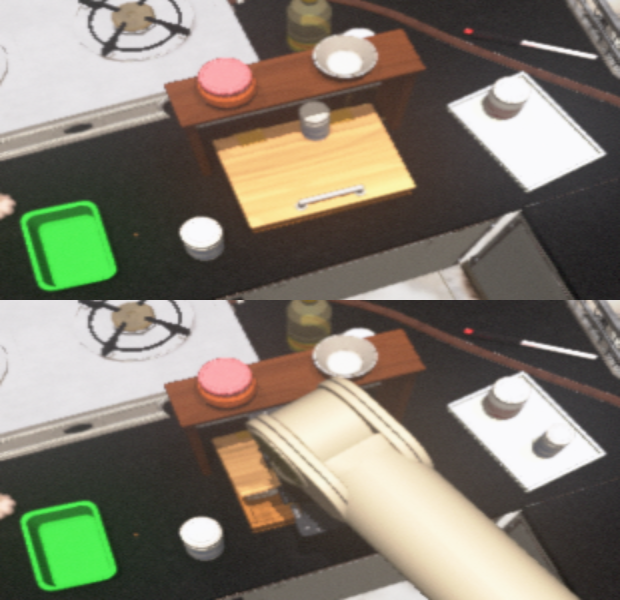

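The before/after view from the top camera shows the jar, tub, orange jar and bowl unmoved. The shaker stands in the tray at about (550,440) in that comparison picture, and the gripper is clear of everything.

```bash
python3 -c "
from bench import r
print(r.close_job())"
```

```text
the job is handed in; nothing more can be done
None
```

The shaker now stands upright in the white spice tray and the lid stands by itself at about 35°. I handed the job in after about 17 s of the 59 s allowed.

- **Shaker:** I gripped it from the front with the tool tilted 32° and held that tilt to within about 0.2°. I lowered it until light contact (about 6 N) and let go. It was still standing in the tray in the last pictures.
- **Lid:** I raised it by the handle and let go. The arm's position put it at 34.5° just before release. The 35° outline lies on the handle bar in the wrist views after release. The scene view looked consistent with that, but it is coarser, at about 2.5–3 mm per pixel.
- **Bystanders:** the white-lidded jar, green tub, orange jar and steel bowl are unmoved in the before-and-after top view. The gripper is clear of everything.
- **What went less smoothly:**
  - Joint 2 reached its −0.5 limit on the first approach, so that move stopped short and I went round another way.
  - While I raised the lid, the wrist force swung to about 35 N because my arc was a few mm off. It settled to about 8 N before release, well under the 120 N limit.

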